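Load hooked slide cassettes into the imager and wind it home

TASK

Load every slide cassette from the dock into the slide imager. First wind the imager's handwheel anticlockwise until the carriage has come fully out against its front stop; then unhook each cassette (raise its fin end and tilt it back until it clears the lip, draw its tongue out from under the keeper) and seat it flat in a pocket of its own, facing the same way as in the dock with its tongue to the back; when all are in, wind the handwheel clockwise until the carriage is fully home against the rear stop. Do not push the bottles, the timer or the pen about.

Things in the scene. Friction and masses are not known exactly. Their poses are not given: they have to be found in the camera images.
- cassette_a_fin (a point): slide cassette (all alike; None if absent), 120 g: flat white body with an upright grip fin on top, 12 mm thick (y), 30 mm long (x), from 16 to 58 mm above the underside. This point lies in the middle of the fin's length and thickness, 40 mm above the underside, 30 mm from the body's near end, 66 mm from the tongue's tip. x points to the tongue, z up. Grip the fin across y
- cassette_a: same cassette: body 80 x 36 x 16 mm (x, y, z), tongue at the bottom of its +x end 16 mm long, 24 mm wide, 5 mm thick; origin at the underside in the middle of the 80 x 36 mm body (10 mm from the fin point towards the tongue, 40 mm below it)
- cassette_b_fin (a point): slide cassette (all alike; None if absent), 120 g: flat white body with an upright grip fin on top, 12 mm thick (y), 30 mm long (x), from 16 to 58 mm above the underside. This point lies in the middle of the fin's length and thickness, 40 mm above the underside, 30 mm from the body's near end, 66 mm from the tongue's tip. x points to the tongue, z up. Grip the fin across y
- cassette_b: same cassette: body 80 x 36 x 16 mm (x, y, z), tongue at the bottom of its +x end 16 mm long, 24 mm wide, 5 mm thick; origin at the underside in the middle of the 80 x 36 mm body (10 mm from the fin point towards the tongue, 40 mm below it)
- cassette_c_fin (a point): slide cassette (all alike; None if absent), 120 g: flat white body with an upright grip fin on top, 12 mm thick (y), 30 mm long (x), from 16 to 58 mm above the underside. This point lies in the middle of the fin's length and thickness, 40 mm above the underside, 30 mm from the body's near end, 66 mm from the tongue's tip. x points to the tongue, z up. Grip the fin across y
- cassette_c: same cassette: body 80 x 36 x 16 mm (x, y, z), tongue at the bottom of its +x end 16 mm long, 24 mm wide, 5 mm thick; origin at the underside in the middle of the 80 x 36 mm body (10 mm from the fin point towards the tongue, 40 mm below it)
- dock: fixed flat dock, 124 x 196 mm, three bays 62 mm apart along its y, the middle one at y = 0; origin on the bench below the body centre of a cassette in the middle bay; x points to the keeper, away from the robot. A cassette lies on the 6 mm floor plate (fin point at x = -10 mm, 46 mm above the bench) with 2 mm play, between side guides 7 mm high
- lip (a point): middle of the top edge of the dock's retaining lip, a ledge 9 mm high above the floor plate and 10 mm deep (x) in front of the cassettes' near ends. It bars pulling a cassette straight out: the fin end must first be raised by tilting the cassette about its tongue's tip by 0.15 to 0.3 rad; it is then drawn to the dock's -x by 20 mm or more and lifted away
- keeper (a point): middle of the front lower edge of the dock's keeper bar, 11 mm above the floor plate; the bar is 7 mm thick, the cassettes' tongues reach 9 mm under it, so that no cassette can be lifted straight up
- pocket_0 (a point): left (+y) pocket of the carriage: the point where a seated cassette's fin point stands (40 mm above the pocket floor; 18 mm before the pocket's centre, towards -x). The axes are those of a seated cassette (x to the back of the imager). Pocket 103 mm long, 43 mm wide, walls 8 mm high, pockets 62 mm apart; moves with the carriage
- pocket_1 (a point): middle pocket of the carriage: the point where a seated cassette's fin point stands (40 mm above the pocket floor; 18 mm before the pocket's centre, towards -x). The axes are those of a seated cassette (x to the back of the imager). Pocket 103 mm long, 43 mm wide, walls 8 mm high, pockets 62 mm apart; moves with the carriage
- pocket_2 (a point): right (-y) pocket of the carriage: the point where a seated cassette's fin point stands (40 mm above the pocket floor; 18 mm before the pocket's centre, towards -x). The axes are those of a seated cassette (x to the back of the imager). Pocket 103 mm long, 43 mm wide, walls 8 mm high, pockets 62 mm apart; moves with the carriage
- carriage (a joint): travel of the imager's carriage along the imager's x, m: 0 = fully out against the front stop (pockets in the open), 0.13 = fully home against the rear stop (pockets under the hood, which is about 0.108 m high; inside of its roof at 0.090). Geared to the handwheel, 47 mm a turn, stays where it is left
- handwheel (a joint): turn of the handwheel, rad, growing clockwise seen from above; carriage travel = 0.0075 m x this angle (0 = carriage out, 17.33 = home, 2.76 turns in all). Turns easily (a few newtons at the crank) until the carriage meets a stop
- crank (a point): crank grip of the handwheel: upright freely turning sleeve, 17 mm diameter, 40 mm high, this point 25 mm above its foot and 15 mm below its top (0.152 m above the bench), 40 mm from the wheel's axis. It is on the near side (-x) of the axis at wheel angle 0
- wheel_axis (a point): the upright axis of the handwheel, at the height of the crank point; the wheel is a disc of 104 mm diameter on the hood's roof, its top 26 mm below this point
- reagent_bottle: white reagent bottle, bystander, origin at the centre of its underside; leave it where it stands
- brown_bottle: brown bottle, bystander, origin at the centre of its underside; leave it where it stands
- bench_timer: timer, bystander, origin at the centre of its underside; leave it where it stands
- marker: marker pen, bystander, origin at the centre of its underside; leave it where it stands

How it is judged:
By the outcome, as a careful person would: the job done as asked, in the order asked, and still so for the second after the job is handed in, with the robot touching nothing.
Of cassette_a, cassette_b, cassette_c only 2 to 3 are there at a start; the rules pass over those that are not, and their reading is None.
At some moment in a run one of cassette_a, cassette_b, cassette_c may be knocked a few centimetres aside while the robot is not near it.
Once in a run the grip may slacken for a moment while it holds something.
It also fails if it takes over 192 s, if anything falls off the work surface, if the arm or the gripper's body presses on something with over 40 N, if the wrist force passes 120 N, or if a joint passes its speed limit or range.

ROBOT

A 6-joint arm with a two-finger parallel gripper is mounted at the origin on a cart in front of the work surface, level with it; the furniture and walls round the work are solid. World frame = base frame: x ahead of the robot, y to its left, z up, the work surface at z = 0. Lengths are in mm, angles in rad, forces in N, time in s.
With the tool pointing down it reaches from about 350 to 775 mm from the base axis. Payload 7.3 kg.
Tool frame: the origin (TCP) lies between the finger pads; the fingertips stand 14 mm ahead of it and the grasp point (between the pads) lies 5 mm behind it; z points along the fingers, y is the line along which they close (so a half turn about z gives the same grasp; the last joint's range is limited). The gripper opens to 92 mm and grips with 3 to 60 N. Pads are 19 mm wide; open, the fingers measure 130 mm over their backs; the gripper's body (75 mm by 190 mm) begins 47 mm behind the grasp point.
Start: joints at [-1.368, 0.342, 1.524, -0, 1.275, -0.146], TCP at [179.452, -493.397, 240.741] pointing down, gripper open.
Joint ranges: [-2.53, 2.53], [-0.77, 2.02], [0.04, 2.7], [-1, 4.14], [0.28, 2.66], [-3.11, 3.11]. Speed limits (rad/s): [2.57, 2.57, 3.14, 3.14, 3.14, 3.14].

INTERFACE

Orientations are given as [roll, pitch, yaw] about the fixed x, y, z axes, in that order (R = Rz(yaw) Ry(pitch) Rx(roll)).
In Python, from plant import get_obs, cams, close_job gives the robot as it stands. The module is installed in compiled form; this text tells all that it offers.
- The arm moves only by the shell command python3 -m creep 'ROWS'. ROWS is JSON, a list of rows, each an object of numbers: "hand": the opening, from 0 (shut) to 1 (fully open); "tx", "ty", "tz": the shift along the tool's x, y, z in m; "spin": the turn about the tool's z in degrees. In form: [{"hand": .., "tx": .., "ty": .., "tz": .., "spin": ..}, ...]. A call has 1 to 5 rows; each row shifts and turns the commanded pose from where the row before left it, along the tool's axes as they then stand; what a row does not reach is not made up. A row lasts 1/8 s, in which the tool goes at most 62.5 mm and 10.7 degrees, less where a joint would pass 70% of its speed; a pose out of reach is approached as far as the arm can. A call is refused whole if a number of a shift passes 0.0625 or a number of a turn 10.7, either way. A call with a gripper value outside its range is refused whole. The fingers move at their own pace and stop on an object; the grip force is fixed at half the most. Time passes only in rows, so rows that do not move let the fingers close. It gives the time, the measured TCP pose, the force, the opening and the grip force at its end, in the units of the state.
- get_obs(): the state, without advancing time (a new reading comes with each control period).
- cams.capture(name): name is "scene" or "side" or "wrist"; returns a dict with "color" (384x512x3 uint8, red, green, blue), "K" (3x3 intrinsics, pixels), "R" (3x3) and "t" (3): a world point X has camera coordinates R X + t. Camera axes: x right, y down, z forward; pixel columns grow to the right and rows downward; lengths in mm; the calibration is good to about 2 mm. A picture is of the moment at which its call begins. There is no depth.
- close_job(): hands the job in; it is judged then, once.
The state is a dict: "time": time; "joint_positions": joint angles; "dq": joint speeds; "tau": joint torques, N m; "tool_pos": TCP position; "tcp_rot": TCP orientation; "contact_force": force on the tool from outside, world axes, zero at the start; "moment": the same for the moment, N m; "grip_width": finger opening in mm; "finger_force": force on a finger pad.
Only numpy, scipy, OpenCV 4.12 (cv2) and the standard library are available. Lean on these libraries where they do the work, as an engineer would, in place of code of your own. Each camera call takes 0.05 s, during which the arm holds its last target. There are 200 camera calls.

## Working session

There is one attempt and no reset: what is moved stays moved. The work goes in short steps, Python scripts to look and compute and a shell command to move; the robot and the scene stay as the last step left them, time stands still between calls to the robot, and variables do not carry over. Pictures are saved under pics/ and viewed, at most 14 in all, crops included, and the job is handed in when it is done.

```bash
mkdir -p pics
cat > h.py <<'E'
import numpy as np, cv2
from plant import get_obs, cams
def cap(n,save=None):
    c=cams.capture(n)
    c={k:np.array(v) for k,v in c.items()}
    if save: cv2.imwrite('pics/'+save,c['color'][:,:,::-1])
    return c
def ray(c,u,v):
    d=c['R'].T@np.linalg.inv(c['K'])@[u,v,1.]; return -c['R'].T@c['t'],d
def onz(c,u,v,z):
    o,d=ray(c,u,v); return o+d*(z-o[2])/d[2]
def tri(c1,p1,c2,p2):
    o1,d1=ray(c1,*p1);o2,d2=ray(c2,*p2)
    s=np.linalg.lstsq(np.c_[d1,-d2],o2-o1,rcond=None)[0]
    a=o1+d1*s[0];b=o2+d2*s[1]; return (a+b)/2,np.linalg.norm(a-b)
def proj(c,X):
    p=c['K']@(c['R']@np.array(X,float)+c['t']); return p[:2]/p[2]
E
python3 - <<'E'
from h import *
print(get_obs())
a=cap('scene');b=cap('side');cap('wrist','wrist0.png')
im=[cv2.resize(x['color'][:,:,::-1],(800,600),interpolation=cv2.INTER_CUBIC) for x in(a,b)]
cv2.imwrite('pics/scene0.png',im[0]);cv2.imwrite('pics/side0.png',im[1])
for x in(a,b): print(x['K'],-x['R'].T@x['t'],x['R'][2])
E
```

```text
{'time': 0.0, 'joint_positions': array([-1.36797578e+00,  3.42719892e-01,  1.52498645e+00,  1.56597131e-05,
        1.27538482e+00, -1.45995593e-01]), 'dq': array([ 0.00127287, -0.00071542, -0.00142888,  0.00027749,  0.00120087,
        0.00026099]), 'tau': array([-5.68769046e-04, -4.31238949e+01, -2.44221997e+01,  7.17423437e-02,
        5.59775520e-02, -1.06449822e-04]), 'tool_pos': array([ 179.38997894, -493.00965457,  240.05707633]), 'tcp_rot': array([-3.14011226e+00, -2.32814813e-04,  3.48811399e-01]), 'contact_force': array([-0.31922501, -0.7938474 , -0.71759626]), 'moment': array([-0.01090715,  0.04779629, -0.00793404]), 'finger_force': 0.0, 'grip_width': 91.90841091824959}
[[386.895081     0.         261.97214584]
 [  0.         386.895081   197.40691488]
 [  0.           0.           1.        ]] [207.75328141 593.23278557 485.32726365] [ 0.35759843 -0.84159131 -0.40478073]
[[477.6586609    0.         256.76752232]
 [  0.         477.6586609  193.16010666]
 [  0.           0.           1.        ]] [  344.3125743  -1321.89250823   589.70114426] [ 0.17459812  0.90323736 -0.39201755]
```

View pics/scene0.png

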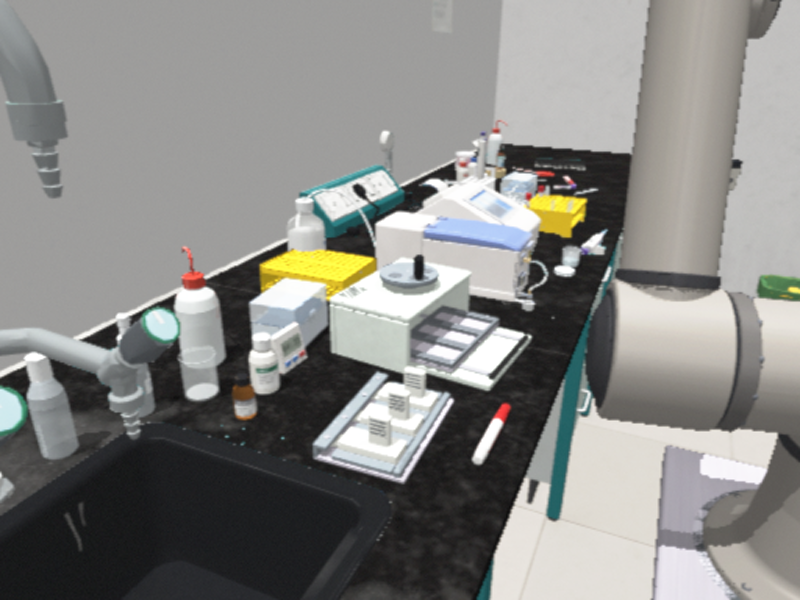

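View pics/side0.png

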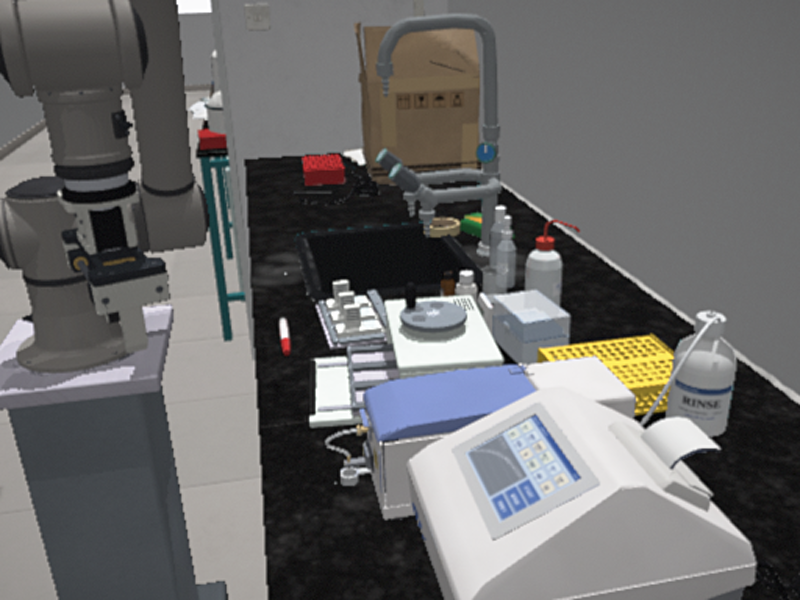

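Run:
```python
from h import *
a=cap('scene');b=cap('side')
s=.64
def S(*p): return [x*s for x in p]
print('crank top',tri(a,S(419,256),b,S(410,287)))
print('wheel c',onz(a,*S(409,275),126))
print('wheel c side',onz(b,*S(434,316),126))
for p in [(415,370),(399,392),(379,418)]: print('fin top',onz(a,*S(*p),64))
for p,z in [((381,375),6),((453,398),6),((403,478),0),((315,458),0),((530,335),6),((490,385),0),((247,418),0),((264,391),0),((292,370),0),((505,405),0),((478,462),0),((332,355),0),((410,370),0),((463,270),108),((332,310),108),((409,318),108)]: print(p,onz(a,*S(*p),z).round())
for c in (a,b):
  pass
w=cap('wrist');print(w['K'],-w['R'].T@w['t'],w['R'])
```

```text
crank top (array([ 561.618154  , -279.62831282,  161.61665337]), np.float64(3.53079899751619))
wheel c [ 580.84023532 -280.82860297  126.        ]
wheel c side [ 587.76239503 -320.30877831  126.        ]
fin top [488.12913656 -90.84284589  64.        ]
fin top [484.55752913 -28.56695003  64.        ]
fin top [482.08678118  36.11563461  64.        ]
(381, 375) [ 569. -148.    6.]
(453, 398) [ 444. -133.    6.]
(403, 478) [441.  54.   0.]
(315, 458) [558.  65.   0.]
(530, 335) [ 389. -389.    6.]
(490, 385) [ 407. -201.    0.]
(247, 418) [691.  29.   0.]
(264, 391) [712. -40.   0.]
(292, 370) [ 709. -111.    0.]
(505, 405) [ 371. -156.    0.]
(478, 462) [367. -13.  -0.]
(332, 355) [ 677. -182.    0.]
(410, 370) [ 538. -191.    0.]
(463, 270) [ 522. -391.  108.]
(332, 310) [ 645. -135.  108.]
(409, 318) [ 528. -159.  108.]
[[340.65974657   0.         252.35704922]
 [  0.         340.65974657 198.09568232]
 [  0.           0.           1.        ]] [ 253.06945361 -466.48344324  384.32144975] [[ 3.42172466e-01 -9.39637158e-01  1.18092976e-04]
 [-8.99769196e-01 -3.27618169e-01  2.88239013e-01]
 [-2.70801398e-01 -9.87337104e-02 -9.57558488e-01]]
```

View pics/wrist0.png

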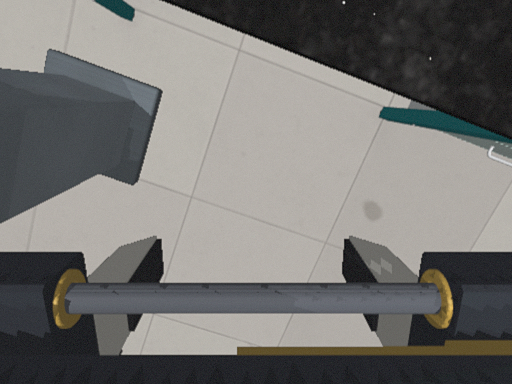

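```bash
python3 -m creep '[{"spin":10,"tz":-0.04},{"spin":10,"tz":-0.04},{"tx":0.05,"ty":-0.034},{"tx":0.05,"ty":-0.034},{"tx":0.05,"ty":-0.034}]'; python3 -m creep '[{"tx":0.05,"ty":-0.034},{"tx":0.05,"ty":-0.034},{"tx":0.05,"ty":-0.034},{},{}]'
python3 - <<'E'
from h import *
w=cap('wrist','w1.png'); o=get_obs(); print(o['tool_pos'],o['tcp_rot'],o['time'])
E
```

```text
[ 179.41507016 -493.30872363  240.57038648] [-3.14128657e+00  1.08860898e-06  3.48800715e-01] 0.35invalid input at $[0]: expected keys hand, tx, ty, tz, spin
invalid input at $[0]: expected keys hand, tx, ty, tz, spin
```

View pics/w1.png

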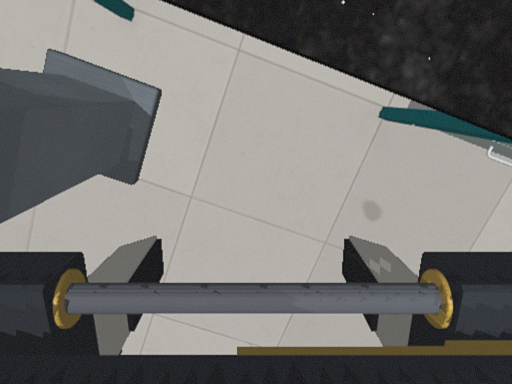

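```bash
python3 -m creep '[{"hand":1,"tx":0,"ty":0,"tz":-0.04,"spin":10},{"hand":1,"tx":0,"ty":0,"tz":-0.04,"spin":10},{"hand":1,"tx":0.05,"ty":-0.034,"tz":0,"spin":0},{"hand":1,"tx":0.05,"ty":-0.034,"tz":0,"spin":0},{"hand":1,"tx":0.05,"ty":-0.034,"tz":0,"spin":0}]' && python3 -m creep '[{"hand":1,"tx":0.05,"ty":-0.034,"tz":0,"spin":0},{"hand":1,"tx":0.05,"ty":-0.034,"tz":0,"spin":0},{"hand":1,"tx":0.05,"ty":-0.034,"tz":0,"spin":0},{"hand":1,"tx":0,"ty":0,"tz":0,"spin":0},{"hand":1,"tx":0,"ty":0,"tz":0,"spin":0}]'
python3 - <<'E'
from h import *
w=cap('wrist','w2.png'); o=get_obs(); print(o['tool_pos'],o['tcp_rot'],o['time'])
E
```

```text
time: 0.98
tool_pos: [330.7, -390.4, 320.9]
tcp_rot: [3.141, -0.0, -0.001]
contact_force: [1.2, -0.4, -0.1]
grip_width: 91.8
finger_force: 0.0
time: 1.6
tool_pos: [479.3, -289.5, 320.5]
tcp_rot: [3.141, 0.001, 0.0]
contact_force: [-0.5, 0.6, 1.3]
grip_width: 91.4
finger_force: 0.0
[ 478.84318401 -290.02757426  320.63639092] [ 3.14135243e+00  5.35753928e-04 -9.31822346e-04] 1.65
```

View pics/w2.png

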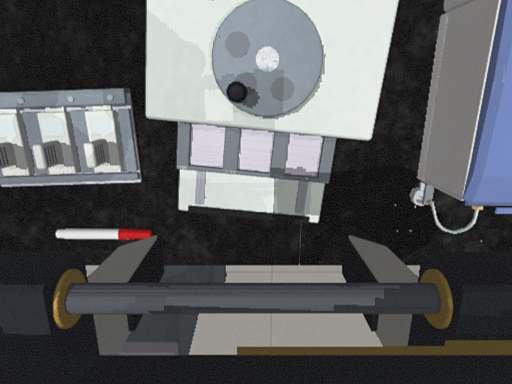

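Run:
```python
from h import *
w=cap('wrist')
hub=onz(w,268,58,126);cr=onz(w,237,91,167)
print('disc c',onz(w,267.5,57,126),'hub',hub,'crank',cr,np.linalg.norm((cr-hub)[:2]))
for n,p,z in [('hoodL',(146,118),108),('hoodR',(373,138),108),('carr L front',(178,169),14),('carr R front',(325,181),14),('base L',(180,207),5),('base R',(318,222),5),('marker a',(57,233),5),('marker b',(153,236),5),('dock fr',(141,182),15),('dock bk',(130,90),15)]:
  print(n,onz(w,*p,z).round(1))
# disc via contour
hsv=cv2.cvtColor(w['color'],cv2.COLOR_RGB2HSV); print(hsv[40,300],hsv[30,180])
```

```text
disc c [ 591.14810546 -304.21311847  126.        ] hub [ 590.29053139 -304.68536348  126.        ] crank [ 560.75100536 -277.39244167  167.        ] 40.2179957119265
hoodL [ 535.2 -181.7  108. ]
hoodR [ 514.8 -415.5  108. ]
carr L front [ 462.4 -190.2   14. ]
carr R front [ 445.6 -389.1   14. ]
base L [ 405.6 -187.5    5. ]
base R [ 382.7 -384.7    5. ]
marker a [366.   -6.4   5. ]
marker b [ 361.1 -145.4    5. ]
dock fr [ 444.7 -139.    15. ]
dock bk [ 563.8 -136.5   15. ]
[104  27 163] [ 78   5 235]
```

```bash
python3 -m creep '[{"hand":0.5,"tx":0.041,"ty":-0.0065,"tz":0.035,"spin":0},{"hand":0.5,"tx":0.041,"ty":-0.006,"tz":0.035,"spin":0},{"hand":0.5,"tx":0,"ty":0,"tz":0.05,"spin":0},{"hand":0.5,"tx":0,"ty":0,"tz":0.053,"spin":0},{"hand":0.5,"tx":0,"ty":0,"tz":0,"spin":0}]' && python3 -m creep '[{"hand":0,"tx":0,"ty":0,"tz":0,"spin":0},{"hand":0,"tx":0,"ty":0,"tz":0,"spin":0},{"hand":0,"tx":0,"ty":0,"tz":0,"spin":0},{"hand":0,"tx":0,"ty":0,"tz":0,"spin":0},{"hand":0,"tx":0,"ty":0,"tz":0,"spin":0}]'
python3 - <<'E'
import numpy as np
# anticlockwise increments, 20 deg steps from 137.8 deg
for k in range(20):
    a=np.radians(137.8+20*k);b=a+np.radians(20)
    print(k,round(40*(np.cos(b)-np.cos(a)),1),round(-40*(np.sin(b)-np.sin(a)),1),end=' | ')
E
```

```text
time: 2.33
tool_pos: [559.5, -277.6, 145.1]
tcp_rot: [-3.139, 0.004, -0.002]
contact_force: [-0.7, -0.8, 1.3]
grip_width: 47.9
finger_force: 0.0
time: 2.95
tool_pos: [561.6, -277.0, 148.7]
tcp_rot: [3.141, -0.001, -0.0]
contact_force: [-1.2, 1.2, 7.1]
grip_width: 16.3
finger_force: 30.0
0 -7.4 11.8 | 1 -2.9 13.6 | 2 1.9 13.8 | 3 6.5 12.3 | 4 10.3 9.3 | 5 12.9 5.2 | 6 13.9 0.5 | 7 13.2 -4.2 | 8 11.0 -8.5 | 9 7.4 -11.8 | 10 2.9 -13.6 | 11 -1.9 -13.8 | 12 -6.5 -12.3 | 13 -10.3 -9.3 | 14 -12.9 -5.2 | 15 -13.9 -0.5 | 16 -13.2 4.2 | 17 -11.0 8.5 | 18 -7.4 11.8 | 19 -2.9 13.6 |
```

```bash
python3 -m creep '[{"hand":0,"tx":-0.0074,"ty":0.0118,"tz":0,"spin":0},{"hand":0,"tx":-0.0029,"ty":0.0136,"tz":0,"spin":0},{"hand":0,"tx":0.0019,"ty":0.0138,"tz":0,"spin":0},{"hand":0,"tx":0.0065,"ty":0.0123,"tz":0,"spin":0},{"hand":0,"tx":0.0103,"ty":0.0093,"tz":0,"spin":0}]' && python3 -m creep '[{"hand":0,"tx":0.0129,"ty":0.0052,"tz":0,"spin":0},{"hand":0,"tx":0.0139,"ty":0.0005,"tz":0,"spin":0},{"hand":0,"tx":0.0132,"ty":-0.0042,"tz":0,"spin":0},{"hand":0,"tx":0.011,"ty":-0.0085,"tz":0,"spin":0},{"hand":0,"tx":0.0074,"ty":-0.0118,"tz":0,"spin":0}]'
```

```text
time: 3.58
tool_pos: [571.4, -337.6, 148.7]
tcp_rot: [-3.14, -0.003, -0.001]
contact_force: [5.4, 9.7, 7.6]
grip_width: 16.3
finger_force: 30.0
time: 4.2
tool_pos: [628.6, -319.6, 148.6]
tcp_rot: [3.141, -0.0, -0.001]
contact_force: [-5.2, 0.6, 10.5]
grip_width: 16.1
finger_force: 30.0
```

```bash
python3 -m creep '[{"hand":0,"tx":0.0029,"ty":-0.0136,"tz":0,"spin":0},{"hand":0,"tx":-0.0019,"ty":-0.0138,"tz":0,"spin":0},{"hand":0,"tx":-0.0065,"ty":-0.0123,"tz":0,"spin":0},{"hand":0,"tx":-0.0103,"ty":-0.0093,"tz":0,"spin":0},{"hand":0,"tx":-0.0129,"ty":-0.0052,"tz":0,"spin":0}]' && python3 -m creep '[{"hand":0,"tx":-0.0139,"ty":-0.0005,"tz":0,"spin":0},{"hand":0,"tx":-0.0132,"ty":0.0042,"tz":0,"spin":0},{"hand":0,"tx":-0.011,"ty":0.0085,"tz":0,"spin":0},{"hand":0,"tx":-0.0074,"ty":0.0118,"tz":0,"spin":0},{"hand":0,"tx":0,"ty":0,"tz":0,"spin":0}]'
python3 - <<'E'
from h import *
w=cap('wrist','w3.png'); o=get_obs(); print(o['tool_pos'],o['contact_force'])
E
```

```text
time: 4.82
tool_pos: [600.8, -263.9, 148.7]
tcp_rot: [-3.141, -0.003, 0.001]
contact_force: [0.7, 2.2, 6.2]
grip_width: 16.4
finger_force: 30.0
time: 5.45
tool_pos: [554.0, -290.7, 148.7]
tcp_rot: [3.14, -0.001, -0.002]
contact_force: [-0.5, -0.4, 7.6]
grip_width: 16.3
finger_force: 30.0
[ 554.09866951 -290.35598297  148.70203261] [-2.47288975 -0.71471874  8.11602571]
```

View pics/w3.png

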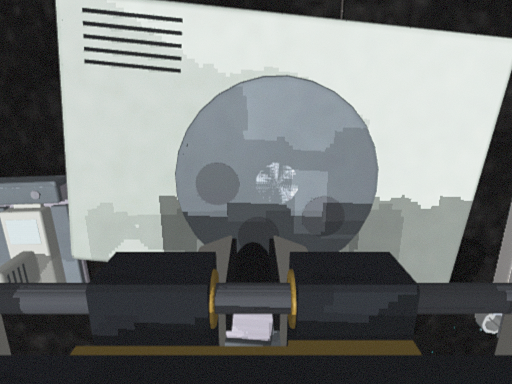

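```bash
python3 -m creep '[{"hand":0,"tx":-0.0019,"ty":0.006,"tz":0,"spin":0},{"hand":0,"tx":-0.0009,"ty":0.006,"tz":0,"spin":0},{"hand":0,"tx":0,"ty":0.002,"tz":0,"spin":0},{"hand":0,"tx":0,"ty":0,"tz":0,"spin":0}]'&& python3 -m creep '[{"hand":0,"tx":0,"ty":0.003,"tz":0,"spin":0},{"hand":0,"tx":0,"ty":0,"tz":0,"spin":0}]' && python3 -m creep '[{"hand":0,"tx":0,"ty":0.003,"tz":0,"spin":0},{"hand":0,"tx":0,"ty":0,"tz":0,"spin":0}]'
```

```text
time: 6.0
tool_pos: [552.1, -300.0, 148.6]
tcp_rot: [-3.137, -0.001, 0.0]
contact_force: [1.2, 13.4, 10.9]
grip_width: 16.3
finger_force: 30.0
time: 6.25
tool_pos: [552.0, -300.7, 148.6]
tcp_rot: [-3.132, 0.0, 0.001]
contact_force: [0.5, 21.2, 15.0]
grip_width: 16.2
finger_force: 30.0
time: 6.5
tool_pos: [552.0, -301.2, 148.5]
tcp_rot: [-3.128, 0.001, 0.001]
contact_force: [-1.2, 28.8, 16.7]
grip_width: 16.3
finger_force: 30.0
```

```bash
python3 -m creep '[{"hand":0,"tx":0,"ty":-0.007,"tz":0,"spin":0},{"hand":0.6,"tx":0,"ty":0,"tz":0,"spin":0},{"hand":0.6,"tx":0,"ty":0,"tz":0,"spin":0},{"hand":0.6,"tx":0,"ty":0,"tz":0,"spin":0},{"hand":0.6,"tx":0,"ty":0,"tz":-0.05,"spin":0}]'&& python3 -m creep '[{"hand":0.6,"tx":0,"ty":0,"tz":-0.05,"spin":0},{"hand":0.6,"tx":-0.037,"ty":-0.038,"tz":-0.03,"spin":0},{"hand":0.6,"tx":-0.037,"ty":-0.038,"tz":-0.03,"spin":0},{"hand":0.6,"tx":-0.037,"ty":-0.038,"tz":-0.02,"spin":0},{"hand":0.6,"tx":0,"ty":0,"tz":0,"spin":0}]'
python3 - <<'E'
from h import *
w=cap('wrist'); cv2.imwrite('pics/w4.png',cv2.resize(w['color'][:240,:,::-1],(800,375),interpolation=cv2.INTER_CUBIC)); o=get_obs(); print(o['tool_pos'],o['tcp_rot'])
np.savez('w4.npz',**w)
E
```

```text
time: 7.12
tool_pos: [549.2, -301.1, 193.7]
tcp_rot: [-3.136, 0.008, -0.001]
contact_force: [0.6, -0.4, 0.4]
grip_width: 51.9
finger_force: 0.0
time: 7.75
tool_pos: [439.0, -186.4, 330.2]
tcp_rot: [3.139, -0.003, 0.001]
contact_force: [1.0, -0.6, 0.8]
grip_width: 55.3
finger_force: 0.0
[ 439.91611772 -187.4924198   329.02752336] [ 3.13978843e+00 -2.36539133e-03  3.85301969e-05]
```

View pics/w4.png

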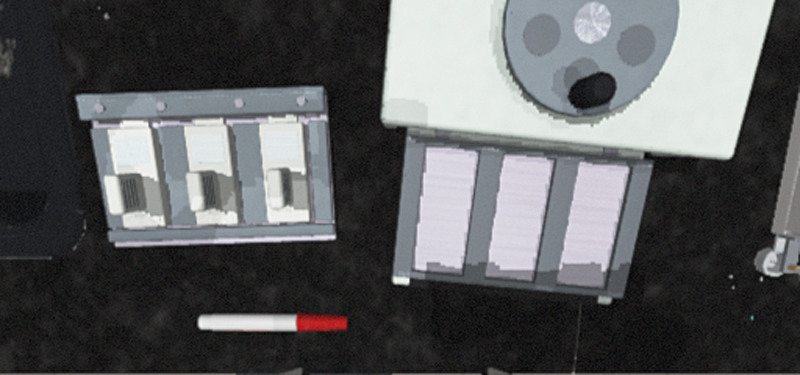

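Run:
```python
from h import *
w=dict(np.load('w4.npz'));h=cv2.cvtColor(w['color'],cv2.COLOR_RGB2HSV)
def S(x,y): return (x*.64,y*.64)
for p in [(450,200),(520,200),(490,200),(135,150),(113,194),(196,190),(276,188),(98,130)]:
  u,v=S(*p);print(p,h[int(v),int(u)],w['color'][int(v),int(u)])
m=((h[...,2]>150)&(h[...,0]>120)&(h[...,0]<165)).astype(np.uint8)*255
m=cv2.morphologyEx(m,cv2.MORPH_OPEN,np.ones((3,3)))
for c in cv2.findContours(m,0,2)[0]:
  if cv2.contourArea(c)>600: print(cv2.contourArea(c),cv2.minAreaRect(c),cv2.approxPolyDP(c,4,True).reshape(-1,2).tolist())
s=cap('scene');cv2.imwrite('pics/s4.png',cv2.resize(s['color'][190:315,190:350,::-1],(800,600 if 0 else 625))[:600]);np.savez('s4.npz',**s)
```

```text
(450, 200) [132  11 223] [217 213 223]
(520, 200) [132  12 218] [212 208 218]
(490, 200) [105  22 139] [127 133 139]
(135, 150) [ 90   9 236] [228 236 236]
(113, 194) [ 50   3 240] [238 240 237]
(196, 190) [ 30   2 223] [223 223 221]
(276, 188) [ 45   5 225] [223 225 221]
(98, 130) [104  26 145] [130 138 145]
1962.0 ((379.90380859375, 136.98077392578125), (31.96692657470703, 69.03286743164062), 11.309932708740234) [[371, 103], [359, 168], [379, 167], [387, 173], [401, 106]]
2182.5 ((331.97296142578125, 136.1621551513672), (31.893402099609375, 74.96593475341797), 9.462322235107422) [[323, 99], [312, 167], [341, 172], [353, 103]]
2380.5 ((284.51019287109375, 133.9129638671875), (33.475013732910156, 79.97782897949219), 6.709836959838867) [[273, 94], [265, 171], [295, 171], [305, 98]]
```

View pics/s4.png

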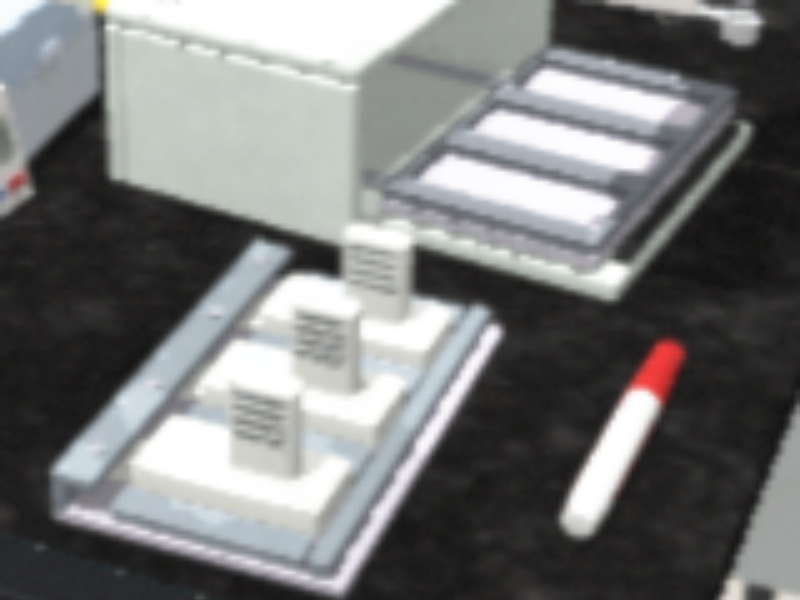

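Run:
```python
from h import *
w=dict(np.load('w4.npz'));s=dict(np.load('s4.npz'))
W=lambda x,y:(x*.64,y*.64)
C=lambda x,y:(190+x/5,190+y/5)
print('FL',tri(w,W(395,276),s,C(603,243)));print('FR',tri(w,W(622,297),s,C(735,90)))
print('p0 front-left rim?',tri(w,W(415,272),s,C(585,245)))
for z in (14,18,22):
  print(z)
  for n,p in [('FL',(395,276)),('FR',(622,297)),('BL',(408,136)),('p0 fl',(415,272)),('p0 fr',(466,274)),('p0 bl',(427,147)),('p0 br',(479,151)),('p1 bl',(504,152)),('p1 br',(552,158)),('p1fl',(487,278)),('p1fr',(534,280)),('p2bl',(579,162)),('p2 br',(630,167)),('p2fl',(560,285)),('p2 fr',(611,288))]: print(n,onz(w,*W(*p),z)[:2].round(1),end=' ')
print()
for p in [(113,193),(196,191),(276,189)]: print('fin',onz(w,*W(*p),64))
print('lip front top',onz(w,*W(112,235),15),onz(w,*W(333,226),15),'body near corners',[onz(w,*W(*p),22).round(1) for p in [(122,228),(163,227),(200,224),(237,222),(271,221),(307,221)]],'keeper',onz(w,*W(80,120),24),onz(w,*W(327,112),24))
```

```text
FL (array([ 413.37373   , -188.10583942,   26.8113338 ]), np.float64(1.2663528470803895))
FR (array([ 395.65151544, -385.95769209,   25.92547809]), np.float64(1.2654649061545))
p0 front-left rim? (array([ 420.33883413, -203.45742533,   17.09784236]), np.float64(10.50965556249173))
14
FL [ 411.  -187.9] FR [ 391.8 -391.6] BL [ 529.  -198.5] p0 fl [ 414.7 -205.6] p0 fr [ 412.9 -250.8] p0 bl [ 520.3 -214.3] p0 br [ 517.2 -257.5] p1 bl [ 516.4 -278.2] p1 br [ 511.7 -318.5] p1fl [ 409.2 -269.6] p1fr [ 407.4 -311.4] p2bl [ 508.5 -341.3] p2 br [ 504.5 -384.5] p2fl [ 402.9 -334.9] p2 fr [ 400.1 -380.8] 18
FL [ 412.  -187.9] FR [ 392.9 -389.8] BL [ 528.9 -198.4] p0 fl [ 415.5 -205.4] p0 fr [ 413.8 -250.2] p0 bl [ 520.3 -214. ] p0 br [ 517.2 -256.8] p1 bl [ 516.4 -277.4] p1 br [ 511.7 -317.4] p1fl [ 410.2 -268.8] p1fr [ 408.4 -310.3] p2bl [ 508.6 -340. ] p2 br [ 504.6 -382.7] p2fl [ 403.9 -333.7] p2 fr [ 401.1 -379.1] 22
FL [ 412.9 -187.9] FR [ 394. -388.] BL [ 528.8 -198.3] p0 fl [ 416.4 -205.3] p0 fr [ 414.7 -249.6] p0 bl [ 520.3 -213.8] p0 br [ 517.2 -256.2] p1 bl [ 516.4 -276.6] p1 br [ 511.8 -316.2] p1fl [ 411.1 -268.1] p1fr [ 409.3 -309.2] p2bl [ 508.6 -338.6] p2 br [ 504.7 -381. ] p2fl [ 404.9 -332.4] p2 fr [ 402.2 -377.4] 
fin [486.55210304  25.01314157  64.        ]
fin [488.07620532 -37.66099858  64.        ]
fin [489.5966863  -98.00110121  64.        ]
lip front top [447.42320285  56.36080078  15.        ] [ 455.27771398 -134.55390057   15.        ] body near corners [array([454.4,  43.3,  22. ]), array([455.3,   8.5,  22. ]), array([457.8, -23. ,  22. ]), array([459.5, -54.4,  22. ]), array([460.4, -83.1,  22. ]), array([ 460.4, -113.5,   22. ])] keeper [540.56750363  63.32024913  24.        ] [ 546.78778549 -133.66680411   24.        ]
```

```bash
python3 -m creep '[{"hand":0.45,"tx":0.025,"ty":-0.045,"tz":0.02,"spin":0},{"hand":0.45,"tx":0.025,"ty":-0.0445,"tz":0.02,"spin":0},{"hand":0.45,"tx":0,"ty":0,"tz":0.06,"spin":-1.8},{"hand":0.45,"tx":0,"ty":0,"tz":0.055,"spin":0},{"hand":0.45,"tx":0,"ty":0,"tz":0.055,"spin":0}]'&& python3 -m creep '[{"hand":0.45,"tx":0,"ty":0,"tz":0.02,"spin":0},{"hand":0.45,"tx":0,"ty":0,"tz":0,"spin":0},{"hand":0.45,"tx":0,"ty":0,"tz":0,"spin":0}]'
python3 - <<'E'
from h import *
w=cap('wrist'); s=cap('scene');o=get_obs(); print(o['tool_pos'],o['tcp_rot'])
a=cv2.resize(w['color'][:,100:412,::-1],(400,492));b=cv2.resize(s['color'][160:314,190:315,::-1],(399,492))
cv2.imwrite('pics/g5.png',np.hstack([a,b]))
print(proj(w,(490,-98,64)),proj(s,(490,-98,64)))
E
```

```text
time: 8.48
tool_pos: [490.6, -98.8, 114.6]
tcp_rot: [-3.141, 0.001, 0.031]
contact_force: [0.3, 0.5, -1.2]
grip_width: 41.2
finger_force: 0.0
time: 8.85
tool_pos: [491.2, -98.9, 97.9]
tcp_rot: [3.141, -0.001, 0.031]
contact_force: [0.1, -0.6, -0.4]
grip_width: 41.4
finger_force: 0.0
[491.26949683 -98.80818568  98.65049167] [ 3.14067738e+00 -2.00440279e-03  3.08563194e-02]
[250.60108354 242.0109739 ] [266.08382331 235.15655838]
```

View pics/g5.png

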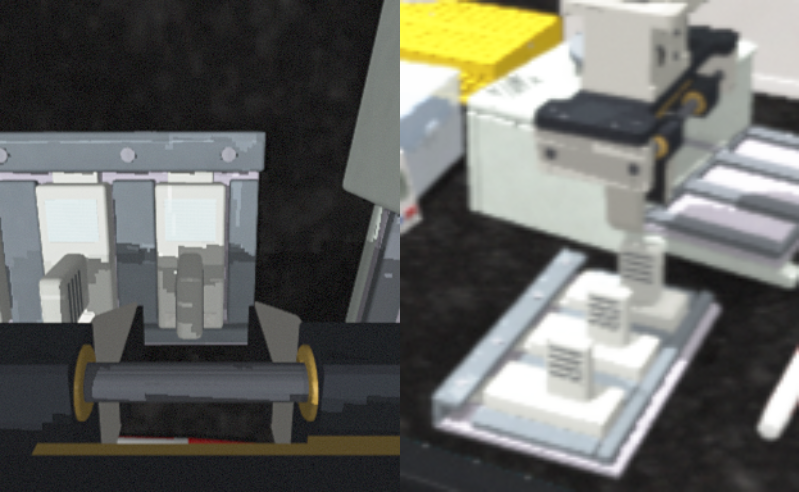

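```bash
python3 -m creep '[{"hand":0.45,"tx":-0.001,"ty":-0.002,"tz":0.027,"spin":0},{"hand":0.45,"tx":0,"ty":0,"tz":0.027,"spin":0},{"hand":0.45,"tx":0,"ty":0,"tz":0,"spin":0},{"hand":0,"tx":0,"ty":0,"tz":0,"spin":0},{"hand":0,"tx":0,"ty":0,"tz":0,"spin":0}]'&& python3 -m creep '[{"hand":0,"tx":0,"ty":0,"tz":0,"spin":0},{"hand":0,"tx":0,"ty":0,"tz":0,"spin":0},{"hand":0,"tx":0,"ty":0,"tz":-0.003,"spin":0},{"hand":0,"tx":0,"ty":0,"tz":-0.003,"spin":0}]'
```

```text
time: 9.57
tool_pos: [490.2, -96.7, 45.0]
tcp_rot: [3.141, -0.002, 0.031]
contact_force: [0.0, -0.4, 0.0]
grip_width: 25.6
finger_force: 0.0
time: 10.07
tool_pos: [489.1, -96.3, 49.7]
tcp_rot: [-3.142, 0.0, 0.031]
contact_force: [0.1, -0.2, -1.7]
grip_width: 12.0
finger_force: 30.0
```

Gripped with no side load. Now raise with tilt-back, then draw out.

```bash
python3 -m creep '[{"hand":0,"tx":0.001,"ty":0,"tz":-0.003,"spin":0},{"hand":0,"tx":0.0015,"ty":0,"tz":-0.003,"spin":0},{"hand":0,"tx":0.0015,"ty":0,"tz":-0.003,"spin":0},{"hand":0,"tx":0.0015,"ty":0,"tz":-0.0025,"spin":0},{"hand":0,"tx":0,"ty":0,"tz":0,"spin":0}]'
python3 - <<'E'
from h import *
s=cap('scene');cv2.imwrite('pics/t6.png',cv2.resize(s['color'][200:310,200:320,::-1],(600,550)))
E
```

```text
time: 10.7
tool_pos: [494.7, -96.1, 61.0]
tcp_rot: [-3.142, 0.0, 0.031]
contact_force: [2.1, -0.7, -8.7]
grip_width: 11.7
finger_force: 30.0
```

View pics/t6.png

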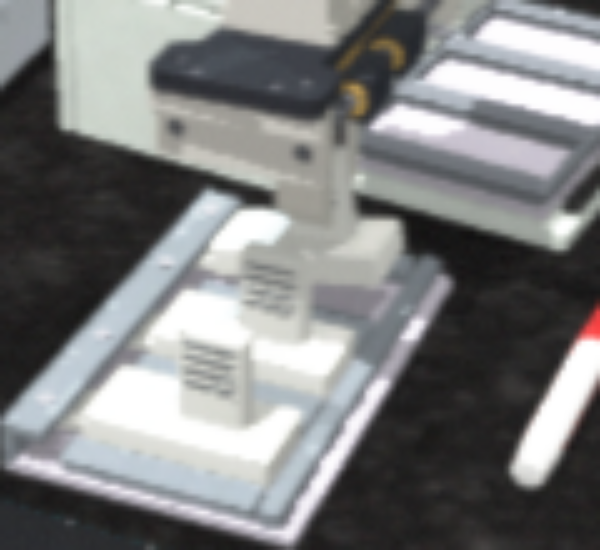

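```bash
python3 -m creep '[{"hand":0,"tx":-0.006,"ty":0,"tz":0,"spin":0},{"hand":0,"tx":-0.006,"ty":0,"tz":0,"spin":0},{"hand":0,"tx":-0.006,"ty":0,"tz":0,"spin":0},{"hand":0,"tx":-0.006,"ty":0,"tz":0,"spin":0},{"hand":0,"tx":-0.006,"ty":0,"tz":0,"spin":0}]' && python3 -m creep '[{"hand":0,"tx":0,"ty":0,"tz":-0.02,"spin":0},{"hand":0,"tx":0,"ty":0,"tz":-0.035,"spin":0},{"hand":0,"tx":0,"ty":0,"tz":-0.035,"spin":0},{"hand":0,"tx":0,"ty":0,"tz":0,"spin":6.9},{"hand":0,"tx":0,"ty":0,"tz":0,"spin":0}]'
```

```text
time: 11.38
tool_pos: [464.4, -97.1, 61.4]
tcp_rot: [3.141, -0.0, 0.031]
contact_force: [1.3, 0.2, -1.6]
grip_width: 11.9
finger_force: 30.0
time: 12.0
tool_pos: [464.6, -97.1, 151.5]
tcp_rot: [3.141, -0.0, -0.088]
contact_force: [-0.7, -0.1, -1.3]
grip_width: 11.8
finger_force: 30.0
```

```bash
python3 -m creep '[{"hand":0,"tx":0,"ty":0.0445,"tz":0,"spin":0},{"hand":0,"tx":0,"ty":0.0445,"tz":0,"spin":0},{"hand":0,"tx":0,"ty":0.0445,"tz":0,"spin":0},{"hand":0,"tx":0,"ty":0,"tz":0.035,"spin":0},{"hand":0,"tx":0,"ty":0,"tz":0.031,"spin":0}]' && python3 -m creep '[{"hand":0,"tx":0,"ty":0,"tz":0,"spin":0},{"hand":0,"tx":0,"ty":0,"tz":0,"spin":0}]'
python3 - <<'E'
from h import *
s=cap('scene');w=cap('wrist')
a=cv2.resize(s['color'][165:265,230:360,::-1],(520,400));b=cv2.resize(w['color'][:,100:412,::-1],(280,344));b=np.vstack([b,np.zeros((56,280,3),np.uint8)])
cv2.imwrite('pics/p7.png',np.hstack([a,b]))
E
```

```text
time: 12.62
tool_pos: [452.1, -230.5, 83.7]
tcp_rot: [-3.141, 0.001, -0.088]
contact_force: [-0.4, 0.2, -1.8]
grip_width: 11.7
finger_force: 30.0
time: 12.88
tool_pos: [453.3, -230.2, 85.9]
tcp_rot: [3.141, -0.001, -0.088]
contact_force: [0.4, -0.0, -0.2]
grip_width: 11.9
finger_force: 30.0
```

View pics/p7.png

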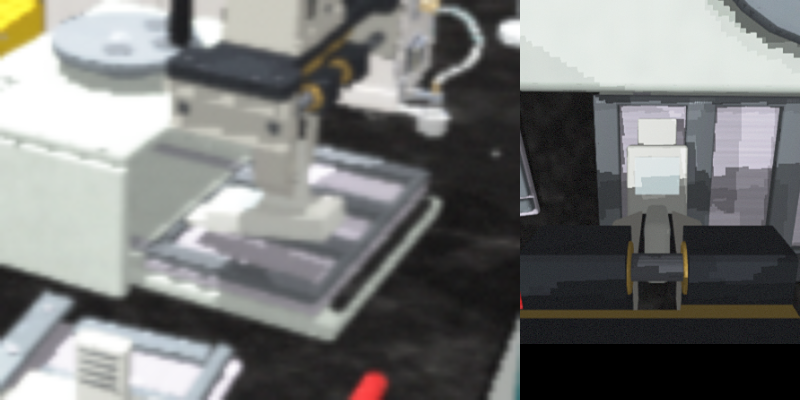

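```bash
python3 -m creep '[{"hand":0,"tx":0,"ty":-0.0012,"tz":0.005,"spin":0},{"hand":0,"tx":0,"ty":0,"tz":0.005,"spin":0},{"hand":0,"tx":0,"ty":0,"tz":0.004,"spin":0},{"hand":0,"tx":0,"ty":0,"tz":0.003,"spin":0},{"hand":0,"tx":0,"ty":0,"tz":0.003,"spin":0}]' && python3 -m creep '[{"hand":0,"tx":-0.0005,"ty":0,"tz":0.003,"spin":0},{"hand":0,"tx":-0.001,"ty":0,"tz":0.003,"spin":0},{"hand":0,"tx":0,"ty":0,"tz":0,"spin":0}]'
```

```text
time: 13.6
tool_pos: [453.4, -229.0, 66.2]
tcp_rot: [3.141, -0.001, -0.089]
contact_force: [-4.2, 4.7, 31.9]
grip_width: 12.0
finger_force: 30.0
time: 13.98
tool_pos: [455.4, -229.4, 64.4]
tcp_rot: [3.138, -0.01, -0.09]
contact_force: [-0.5, 10.6, 41.0]
grip_width: 11.6
finger_force: 30.0
```

Run:
```python
from h import *
s=cap('scene');w=cap('wrist');d=cap('side')
a=cv2.resize(s['color'][190:255,250:350,::-1],(500,325));b=cv2.resize(w['color'][40:240,150:350,::-1],(300,300));c=cv2.resize(d['color'][180:280,190:320,::-1],(390,300))
top=np.hstack([a,np.zeros((325,300,3),np.uint8)]);bot=np.hstack([b,c,np.zeros((300,110,3),np.uint8)])
cv2.imwrite('pics/p8.png',np.vstack([top[:300],bot]))
```

View pics/p8.png

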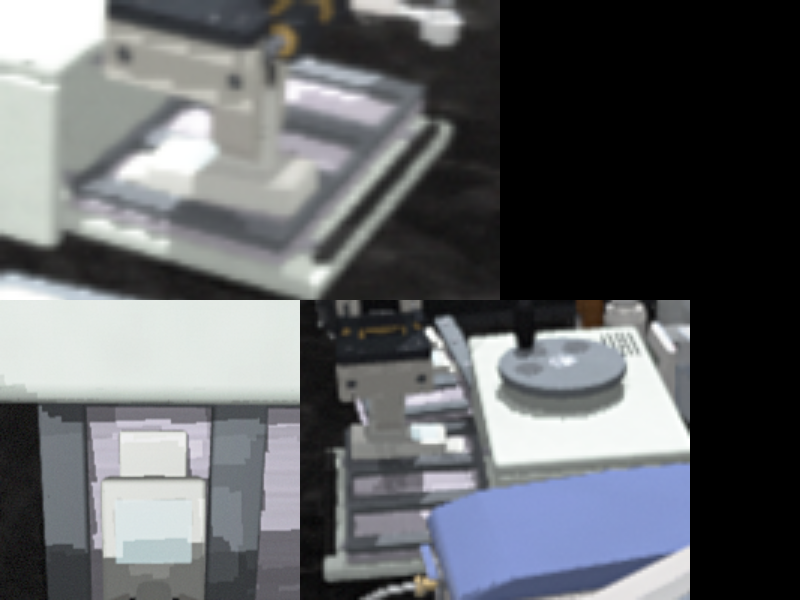

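```bash
python3 -m creep '[{"hand":0,"tx":0,"ty":0,"tz":-0.005,"spin":0},{"hand":0,"tx":0.002,"ty":-0.001,"tz":-0.004,"spin":0},{"hand":0,"tx":0.003,"ty":0,"tz":0,"spin":0},{"hand":0,"tx":0,"ty":0,"tz":0,"spin":0}]' && python3 -m creep '[{"hand":0,"tx":0,"ty":0,"tz":0.003,"spin":0},{"hand":0,"tx":0,"ty":0,"tz":0.003,"spin":0},{"hand":0,"tx":0,"ty":0,"tz":0.002,"spin":0},{"hand":0,"tx":0,"ty":0,"tz":0,"spin":0}]'
```

```text
time: 14.62
tool_pos: [456.6, -228.1, 67.6]
tcp_rot: [-3.141, 0.001, -0.089]
contact_force: [0.3, -0.5, -2.4]
grip_width: 11.8
finger_force: 30.0
time: 15.12
tool_pos: [457.2, -228.6, 61.2]
tcp_rot: [3.14, -0.002, -0.089]
contact_force: [-2.2, 0.7, 10.3]
grip_width: 11.5
finger_force: 30.0
```

```bash
python3 -m creep '[{"hand":0,"tx":-0.0005,"ty":0,"tz":0.0015,"spin":0},{"hand":0,"tx":-0.0005,"ty":0,"tz":0.0015,"spin":0},{"hand":0,"tx":0,"ty":0,"tz":0,"spin":0}]' && python3 -m creep '[{"hand":0,"tx":-0.0005,"ty":0,"tz":0.0015,"spin":0},{"hand":0,"tx":0,"ty":0,"tz":0,"spin":0}]'
python3 - <<'E'
from h import *
w=cap('wrist');g=w['color'].mean(2)
for u in (238,245,252,259): print(u,g[90:175:2,u].astype(int).tolist())
print(g[140,170:330:2].astype(int).tolist())
print('seat pts: tongue tip flat',proj(w,(448.9+66*.996,-229.6-66*.089,23)),'pocket back',proj(w,(448.9+69.5*.996,-229.6-69.5*.089,18)),proj(w,(448.9+69.5*.996,-229.6-69.5*.089,26)))
E
```

```text
time: 15.5
tool_pos: [456.7, -228.6, 59.0]
tcp_rot: [3.14, -0.003, -0.09]
contact_force: [-2.1, 2.1, 15.8]
grip_width: 11.9
finger_force: 30.0
time: 15.75
tool_pos: [457.2, -228.7, 59.0]
tcp_rot: [3.139, -0.006, -0.09]
contact_force: [-0.6, 4.5, 29.0]
grip_width: 12.3
finger_force: 30.0
238 [227, 227, 228, 228, 230, 230, 229, 226, 218, 207, 196, 181, 137, 115, 119, 110, 132, 235, 230, 230, 230, 230, 236, 237, 233, 221, 221, 221, 221, 219, 220, 207, 111, 151, 204, 219, 219, 220, 221, 220, 218, 229, 227]
245 [227, 228, 228, 228, 229, 230, 231, 224, 218, 209, 198, 181, 134, 114, 121, 94, 133, 236, 230, 229, 227, 229, 228, 231, 233, 220, 219, 220, 219, 220, 221, 207, 110, 149, 206, 218, 219, 219, 220, 219, 218, 230, 224]
252 [228, 229, 229, 230, 230, 230, 228, 224, 218, 208, 197, 181, 134, 111, 122, 92, 183, 231, 228, 229, 229, 229, 227, 234, 232, 221, 220, 219, 219, 219, 219, 206, 112, 149, 208, 220, 218, 221, 219, 219, 218, 228, 225]
259 [228, 229, 230, 230, 230, 229, 229, 224, 216, 208, 198, 182, 134, 114, 118, 90, 183, 232, 229, 230, 228, 228, 227, 238, 230, 220, 220, 220, 218, 217, 220, 207, 101, 152, 208, 219, 219, 219, 218, 219, 217, 226, 227]
[20, 29, 16, 90, 126, 121, 121, 124, 121, 122, 121, 121, 121, 121, 120, 123, 121, 116, 79, 78, 113, 201, 198, 197, 198, 197, 195, 196, 196, 190, 216, 222, 222, 221, 221, 222, 221, 220, 220, 219, 220, 221, 219, 219, 219, 219, 219, 219, 219, 219, 224, 239, 234, 134, 154, 217, 215, 217, 213, 194, 194, 152, 90, 132, 136, 136, 132, 135, 133, 133, 134, 131, 133, 133, 133, 132, 131, 112, 113, 109]
seat pts: tongue tip flat [255.35755917 136.83554415] pocket back [255.26778214 129.2026779 ] [255.44062671 130.58305699]
```

Run:
```python
from h import *
w=cap('wrist');s=cap('scene')
g=w['color'].astype(int).mean(2)
for r in (130,140,146,160,164,176): print(r,[(200+i,int(d)) for i,d in enumerate(np.diff(g[r,200:310])) if abs(d)>14])
ex=np.array([.996,-.089,0]);ey=np.array([.089,.996,0])
for th,zf in((0,20),(.1,14),(.2,8)):
  c,q=np.cos(th),np.sin(th); P=np.array([457.,-228.7,64-0*th])
  def pt(x,y,z): # rel. grasp, fin pt at grasp -?; z rel underside 40
    X=x;Z=z-44; return P+ex*(X*c+Z*q)+ey*y+np.array([0,0,-X*q+Z*c])
  for n,v in dict(tip=(66,0,5),tipR=(66,-12,5),tipL=(66,12,5),bodyfront=(50,0,16),bR=(50,-18,16),bL=(50,18,16)).items(): print(th,n,proj(w,pt(*v)).round(1),pt(*v).round(1))
  print('scene near bottom L',proj(s,pt(-30,18,0)).round(1),'near top L',proj(s,pt(-30,18,16)).round(1),'far top L',proj(s,pt(50,18,16)).round(1))
a=cv2.resize(s['color'][200:250,270:336,::-1],(792,600),interpolation=cv2.INTER_CUBIC);cv2.imwrite('pics/p9.png',a)
```

```text
130 [(204, -17), (206, -16), (207, 22), (208, 20), (209, 22), (210, 63), (229, 37), (230, 25), (274, -49), (275, -68), (276, 25), (277, 70), (290, -20), (292, -78), (293, -20), (294, 34)]
140 [(204, -19), (205, -16), (206, -22), (207, 17), (208, 40), (210, 23), (211, 64), (228, -31), (229, 58), (270, 16), (274, -49), (275, -49), (277, 25), (278, 64), (286, -24), (291, -41), (292, -80), (293, 19), (294, 27)]
146 [(204, -18), (205, -20), (206, -28), (208, 54), (211, 21), (212, 70), (228, -14), (229, 36), (273, -22), (274, -62), (275, -25), (277, 22), (278, 67), (291, -69), (292, -49), (293, 24), (294, 20)]
160 [(205, -20), (206, -19), (207, -14), (208, 32), (209, 27), (213, 21), (214, 63), (215, -21), (216, 32), (285, -20), (286, -23), (287, -37), (288, -29), (291, -41), (292, 19), (293, 43)]
164 [(205, -20), (206, -16), (207, -16), (208, 26), (209, 31), (213, 21), (214, 60), (215, -18), (216, 35), (285, -21), (286, -29), (287, -39), (288, -14), (290, -30), (291, -22), (292, 14), (293, 39)]
176 [(205, -21), (206, -15), (207, -22), (208, 17), (209, 38), (211, 20), (212, 67), (216, -46),
[... 459 characters left out ...]
8.8] [ 518.5 -234.2   18.6]
0.1 tipR [274.8 128.8] [ 517.5 -246.2   18.6]
0.1 tipL [229.7 128.8] [ 519.6 -222.2   18.6]
0.1 bodyfront [252.3 160.5] [ 503.8 -232.9   31.1]
0.1 bR [287.6 160.5] [ 502.2 -250.8   31.1]
0.1 bL [217.  160.5] [ 505.4 -215.    31.1]
scene near bottom L [308.2 235.3] near top L [308.  229.3] far top L [278.3 224.5]
0.2 tip [252.2 136.7] [ 513.7 -233.8   12.7]
0.2 tipR [273.9 136.7] [ 512.6 -245.7   12.7]
0.2 tipL [230.6 136.8] [ 514.8 -221.8   12.7]
0.2 bodyfront [252.3 165.6] [ 500.3 -232.6   26.6]
0.2 bR [286.5 165.6] [ 498.7 -250.5   26.6]
0.2 bL [218.1 165.6] [ 501.9 -214.6   26.6]
scene near bottom L [309.8 234.4] near top L [309.  228.3] far top L [279.5 226.4]
```

View pics/p9.png

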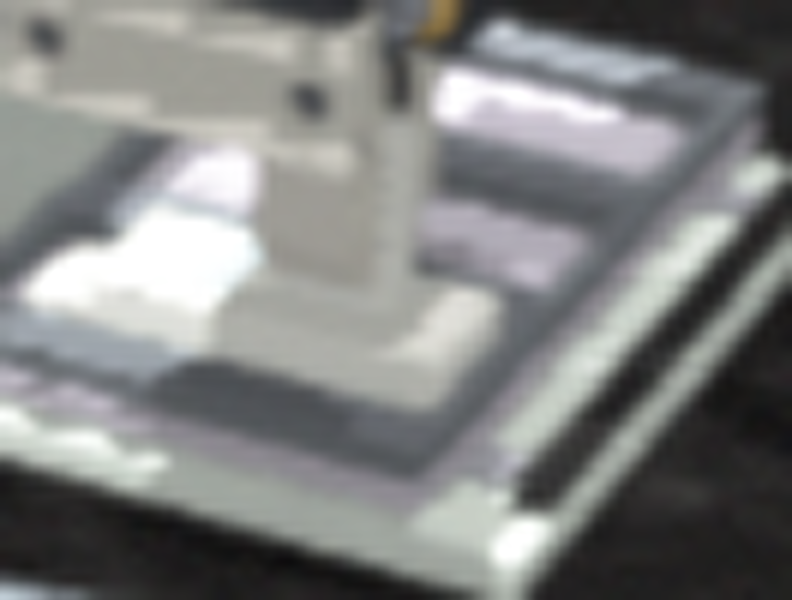

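```bash
python3 -m creep '[{"hand":0,"tx":0,"ty":0,"tz":-0.002,"spin":0},{"hand":0,"tx":-0.0015,"ty":0,"tz":0,"spin":0},{"hand":0,"tx":-0.0015,"ty":0,"tz":0,"spin":0},{"hand":0,"tx":0,"ty":0,"tz":0,"spin":0}]' && python3 -m creep '[{"hand":0.4,"tx":0,"ty":0,"tz":0,"spin":0},{"hand":0.4,"tx":0,"ty":0,"tz":0,"spin":0},{"hand":0.4,"tx":0,"ty":0,"tz":-0.02,"spin":0},{"hand":0.4,"tx":0,"ty":0,"tz":-0.05,"spin":0},{"hand":0.4,"tx":0,"ty":0,"tz":-0.06,"spin":0}]'
```

```text
time: 16.4
tool_pos: [453.5, -228.4, 59.0]
tcp_rot: [3.14, -0.004, -0.09]
contact_force: [1.6, 2.8, 12.9]
grip_width: 11.6
finger_force: 30.0
time: 17.02
tool_pos: [451.1, -227.3, 187.7]
tcp_rot: [-3.14, 0.004, -0.089]
contact_force: [0.6, -0.7, -0.1]
grip_width: 36.7
finger_force: 0.0
```

```bash
python3 -m creep '[{"hand":0.4,"tx":0,"ty":0,"tz":0,"spin":-6.9},{"hand":0.4,"tx":0,"ty":-0.05,"tz":0,"spin":0},{"hand":0.4,"tx":0,"ty":-0.05,"tz":0,"spin":0},{"hand":0.4,"tx":0,"ty":-0.05,"tz":0,"spin":0},{"hand":0.4,"tx":0,"ty":-0.05,"tz":0,"spin":0}]' && python3 -m creep '[{"hand":0.4,"tx":0,"ty":0,"tz":0,"spin":0},{"hand":0.4,"tx":0,"ty":0,"tz":0,"spin":0}]'
python3 - <<'E'
from h import *
w=cap('wrist'); np.savez('w10.npz',**w)
h=cv2.cvtColor(w['color'],cv2.COLOR_RGB2HSV)
m=((h[...,2]>205)&(h[...,1]<16)).astype(np.uint8)*255;m[235:]=0
m=cv2.morphologyEx(m,cv2.MORPH_OPEN,np.ones((3,3)))
for c in cv2.findContours(m,0,2)[0]:
  if cv2.contourArea(c)>150: print(cv2.contourArea(c),cv2.boundingRect(c),cv2.minAreaRect(c),cv2.approxPolyDP(c,3,True).reshape(-1,2).tolist())
ex=np.array([1,.031,0]);ey=np.array([-.031,1,0])
for n,f in dict(B=(488.4,-37.3,46),A=(486,25,46)).items():
  P=np.array(f); q=lambda x,y,z:proj(w,P+ex*x+ey*y+[0,0,z-40]).round(0).tolist()
  print(n,'fin top',[q(x,y,58) for x in(-15,15) for y in (6,-6)],'body top',[q(x,y,16) for x in(-30,50) for y in (18,-18)])
E
```

```text
time: 17.65
tool_pos: [445.2, -26.5, 187.2]
tcp_rot: [-3.142, 0.001, 0.031]
contact_force: [0.5, 0.0, 0.4]
grip_width: 36.6
finger_force: 0.0
time: 17.9
tool_pos: [445.9, -28.2, 187.5]
tcp_rot: [3.141, 0.0, 0.032]
contact_force: [1.0, -0.7, -0.8]
grip_width: 36.8
finger_force: 0.0
244.0 (499, 181, 13, 37) ((505.0, 199.0), (36.0, 12.0), 90.0) [[511, 181], [499, 210], [500, 215], [511, 217]]
3067.0 (449, 107, 63, 112) ((483.48858642578125, 164.26934814453125), (40.147972106933594, 114.9295654296875), 16.46001434326172) [[506, 111], [480, 107], [449, 214], [486, 216], [487, 210], [469, 202], [467, 196], [478, 169], [501, 172], [511, 142], [511, 132], [504, 130]]
3568.0 (305, 75, 46, 95) ((327.5, 122.0), (94.0, 45.0), 90.0) [[305, 75], [311, 82], [307, 169], [344, 168], [350, 76]]
3002.5 (241, 74, 43, 97) ((262.0, 122.0), (96.0, 42.0), 90.0) [[246, 75], [241, 78], [245, 170], [281, 170], [280, 162], [269, 162], [269, 127], [259, 129], [257, 160], [256, 127], [259, 122], [282, 127], [283, 82], [270, 81], [276, 80], [276, 74]]
2636.5 (171, 73, 44, 98) ((192.5, 121.5), (97.0, 43.0), 90.0) [[183, 73], [171, 78], [175, 149], [179, 150], [176, 170], [213, 169], [213, 162], [201, 159], [182, 162], [190, 160], [189, 128], [179, 126], [196, 121], [211, 127], [210, 81], [214, 77], [206, 81], [204, 75]]
212.0 (0, 24, 30, 14) ((14.983224868774414, 31.738252639770508), (11.759472846984863, 29.949003219604492), 79.99201965332031) [[29, 25], [15, 27], [13, 31], [8, 27], [0, 33], [19, 37]]
706.5 (491, 21, 21, 67) ((501.0, 54.0), (66.0, 20.0), 90.0) [[510, 21], [491, 80], [496, 85], [511, 87]]
B fin top [[258.0, 163.0], [273.0, 163.0], [258.0, 124.0], [274.0, 124.0]] body top [[244.0, 170.0], [283.0, 170.0], [243.0, 79.0], [285.0, 79.0]]
A fin top [[179.0, 163.0], [194.0, 163.0], [177.0, 125.0], [193.0, 125.0]] body top [[177.0, 171.0], [215.0, 171.0], [171.0, 79.0], [213.0, 79.0]]
```

```bash
python3 -m creep '[{"hand":0.4,"tx":0.0422,"ty":0.0095,"tz":0.02,"spin":0},{"hand":0.4,"tx":0,"ty":0,"tz":0.05,"spin":0},{"hand":0.4,"tx":0,"ty":0,"tz":0.05,"spin":0},{"hand":0.4,"tx":0,"ty":0,"tz":0.0235,"spin":0},{"hand":0.4,"tx":0,"ty":0,"tz":0,"spin":0}]'&& python3 -m creep '[{"hand":0.4,"tx":0,"ty":0,"tz":0,"spin":0},{"hand":0,"tx":0,"ty":0,"tz":0,"spin":0},{"hand":0,"tx":0,"ty":0,"tz":0,"spin":0},{"hand":0,"tx":0,"ty":0,"tz":0,"spin":0},{"hand":0,"tx":0,"ty":0,"tz":0,"spin":0}]'
```

```text
time: 18.58
tool_pos: [487.2, -37.2, 42.5]
tcp_rot: [-3.141, 0.004, 0.029]
contact_force: [-0.2, 0.5, 0.3]
grip_width: 36.8
finger_force: 0.0
time: 19.2
tool_pos: [488.6, -36.1, 44.7]
tcp_rot: [3.141, -0.001, 0.031]
contact_force: [-1.1, -1.5, 5.1]
grip_width: 11.5
finger_force: 30.0
```

```bash
python3 -m creep '[{"hand":0,"tx":0,"ty":0,"tz":-0.004,"spin":0},{"hand":0,"tx":0,"ty":0,"tz":-0.003,"spin":0},{"hand":0,"tx":0.0015,"ty":0,"tz":-0.003,"spin":0},{"hand":0,"tx":0.0015,"ty":0,"tz":-0.003,"spin":0},{"hand":0,"tx":0.0015,"ty":0,"tz":-0.003,"spin":0}]' && python3 -m creep '[{"hand":0,"tx":0.001,"ty":0,"tz":-0.002,"spin":0},{"hand":0,"tx":-0.006,"ty":0,"tz":0,"spin":0},{"hand":0,"tx":-0.006,"ty":0,"tz":0,"spin":0},{"hand":0,"tx":-0.006,"ty":0,"tz":0,"spin":0},{"hand":0,"tx":-0.006,"ty":0,"tz":0,"spin":0}]' && python3 -m creep '[{"hand":0,"tx":-0.006,"ty":0,"tz":0,"spin":0},{"hand":0,"tx":0,"ty":0,"tz":-0.02,"spin":0},{"hand":0,"tx":0,"ty":0,"tz":-0.05,"spin":0},{"hand":0,"tx":0,"ty":0,"tz":-0.05,"spin":6.9},{"hand":0,"tx":0,"ty":0,"tz":0,"spin":0}]'
```

```text
time: 19.82
tool_pos: [493.3, -35.9, 59.7]
tcp_rot: [-3.141, -0.0, 0.031]
contact_force: [6.7, 0.8, -15.8]
grip_width: 12.1
finger_force: 30.0
time: 20.45
tool_pos: [469.5, -36.7, 62.5]
tcp_rot: [3.141, -0.0, 0.031]
contact_force: [0.2, -0.1, -1.3]
grip_width: 11.6
finger_force: 30.0
time: 21.08
tool_pos: [465.8, -37.3, 185.8]
tcp_rot: [3.14, -0.008, -0.09]
contact_force: [-0.4, 0.5, -1.4]
grip_width: 12.0
finger_force: 30.0
```

```bash
python3 -m creep '[{"hand":0,"tx":0.0022,"ty":0.0507,"tz":0,"spin":0},{"hand":0,"tx":0.0022,"ty":0.0507,"tz":0,"spin":0},{"hand":0,"tx":0.0022,"ty":0.0507,"tz":0,"spin":0},{"hand":0,"tx":0.0022,"ty":0.0507,"tz":0,"spin":0},{"hand":0,"tx":0.0022,"ty":0.0507,"tz":0,"spin":0}]'&& python3 -m creep '[{"hand":0,"tx":0,"ty":0,"tz":0.05,"spin":0},{"hand":0,"tx":0,"ty":0,"tz":0.045,"spin":0},{"hand":0,"tx":0,"ty":0,"tz":0,"spin":0},{"hand":0,"tx":0,"ty":0,"tz":0,"spin":0}]'
cat > e.py <<'E'
from h import *
w=cap('wrist');g=w['color'].astype(int).mean(2)
def edges(l,a,t=30): return [(a+i,int(d)) for i,d in enumerate(np.diff(l)) if abs(d)>t]
for r in (125,135,150,165,175): print('row',r,edges(g[r,180:330],180))
for c in (242,252,262): print('col',c,edges(g[95:200,c],95,15))
E
python3 e.py
```

```text
time: 21.7
tool_pos: [451.3, -291.5, 180.9]
tcp_rot: [-3.14, 0.002, -0.089]
contact_force: [0.8, 1.1, -1.8]
grip_width: 11.6
finger_force: 30.0
time: 22.2
tool_pos: [452.7, -290.6, 88.1]
tcp_rot: [3.141, -0.001, -0.089]
contact_force: [0.5, -0.5, -0.1]
grip_width: 11.8
finger_force: 30.0
row 125 [(182, -69), (215, 31), (219, 61), (274, 37), (287, -86), (321, 68), (328, -32)]
row 135 [(182, -61), (220, 64), (272, -57), (281, 60), (286, -58), (287, -36), (320, 37), (321, 66)]
row 150 [(183, -67), (216, 46), (218, 65), (272, -53), (273, -54), (282, 54), (286, -110), (318, 42), (319, 49)]
row 165 [(216, 36), (219, 31), (285, -43), (296, 40), (318, 32), (319, 63)]
row 175 [(215, -32), (216, 31), (217, 39), (218, 57), (219, 38), (285, -86), (286, -48), (293, 34), (319, 59)]
col 242 [(113, -17), (114, -31), (115, -18), (117, -17), (122, 46), (123, 39), (135, 22), (136, 17), (163, -42), (164, -38), (165, 50), (195, -21)]
col 252 [(113, -27), (114, -36), (117, -17), (121, 50), (122, 38), (135, 22), (136, 15), (163, -39), (164, -41), (165, 46), (166, 19)]
col 262 [(113, -24), (114, -44), (121, 44), (122, 31), (123, -17), (135, 22), (162, -25), (163, -74), (164, 18), (165, 48), (166, 18), (198, -18)]
```

```bash
python3 -m creep '[{"hand":0,"tx":0.001,"ty":0,"tz":0.006,"spin":0},{"hand":0,"tx":0,"ty":0,"tz":0.005,"spin":0},{"hand":0,"tx":0,"ty":0,"tz":0.004,"spin":0},{"hand":0,"tx":0,"ty":0,"tz":0.003,"spin":0},{"hand":0,"tx":0,"ty":0,"tz":0.003,"spin":0}]' && python3 -m creep '[{"hand":0,"tx":0,"ty":0,"tz":0.002,"spin":0},{"hand":0,"tx":0,"ty":0,"tz":0.002,"spin":0},{"hand":0,"tx":0,"ty":0,"tz":0,"spin":0}]'
```

```text
time: 22.88
tool_pos: [453.4, -290.5, 67.3]
tcp_rot: [3.141, -0.001, -0.089]
contact_force: [-2.6, 2.8, 9.6]
grip_width: 11.9
finger_force: 30.0
time: 23.25
tool_pos: [455.7, -290.8, 66.5]
tcp_rot: [3.139, -0.007, -0.089]
contact_force: [-1.1, 8.3, 30.9]
grip_width: 11.7
finger_force: 30.0
```

```bash
python3 -m creep '[{"hand":0,"tx":0,"ty":0,"tz":-0.006,"spin":0},{"hand":0,"tx":0.002,"ty":0,"tz":-0.001,"spin":0},{"hand":0,"tx":0.002,"ty":0,"tz":0,"spin":0},{"hand":0,"tx":0,"ty":0,"tz":0.002,"spin":0},{"hand":0,"tx":0,"ty":0,"tz":0.002,"spin":0}]' && python3 -m creep '[{"hand":0,"tx":0,"ty":0,"tz":0.002,"spin":0},{"hand":0,"tx":0,"ty":0,"tz":0,"spin":0}]'; python3 e.py
```

```text
time: 23.88
tool_pos: [457.8, -290.9, 66.5]
tcp_rot: [3.141, -0.002, -0.09]
contact_force: [-2.2, 6.2, 24.5]
grip_width: 11.9
finger_force: 30.0
time: 24.12
tool_pos: [459.1, -291.0, 66.5]
tcp_rot: [3.14, -0.005, -0.09]
contact_force: [-0.7, 7.3, 26.5]
grip_width: 11.6
finger_force: 30.0
row 125 []
row 135 []
row 150 [(212, 54), (217, 62), (230, 54), (273, -69), (274, -36), (276, 66), (290, -92), (327, 46), (328, 60)]
row 165 [(212, 36), (215, 61), (285, -34), (286, -56), (289, -40), (291, 34), (325, 45), (326, 53)]
row 175 [(216, 60), (218, 34), (285, -34), (286, -59), (289, -52), (291, 46), (325, 71)]
col 242 [(95, 46), (96, 42), (137, -31), (139, 45), (140, 32), (158, -26), (159, -94), (160, 24), (161, 51), (162, 27)]
col 252 [(95, 46), (136, -19), (137, -32), (139, 47), (140, 26), (158, -30), (159, -95), (160, 32), (161, 53), (162, 21), (198, -19)]
col 262 [(100, 44), (101, 43), (137, -37), (138, -15), (139, 56), (140, 29), (158, -30), (159, -89), (160, 28), (161, 51), (162, 22), (198, -19)]
```

Run:
```python
from h import *
s=cap('scene');w=cap('wrist');d=cap('side')
a=cv2.resize(s['color'][190:250,270:350,::-1],(800,600),interpolation=cv2.INTER_CUBIC)[60:600]
b=cv2.resize(w['color'][90:240,170:350,::-1],(300,250));c=cv2.resize(d['color'][205:275,195:295,::-1],(357,250))
cv2.imwrite('pics/p11.png',np.vstack([cv2.resize(a,(518,350)),np.zeros((0,518,3),np.uint8)]))
A=cv2.resize(a,(518,350));top=np.hstack([A,np.zeros((350,282,3),np.uint8)]);bot=np.hstack([b,c,np.zeros((250,143,3),np.uint8)])
cv2.imwrite('pics/p11.png',np.vstack([top,bot]))
```

```text
(no output)
```

View pics/p11.png

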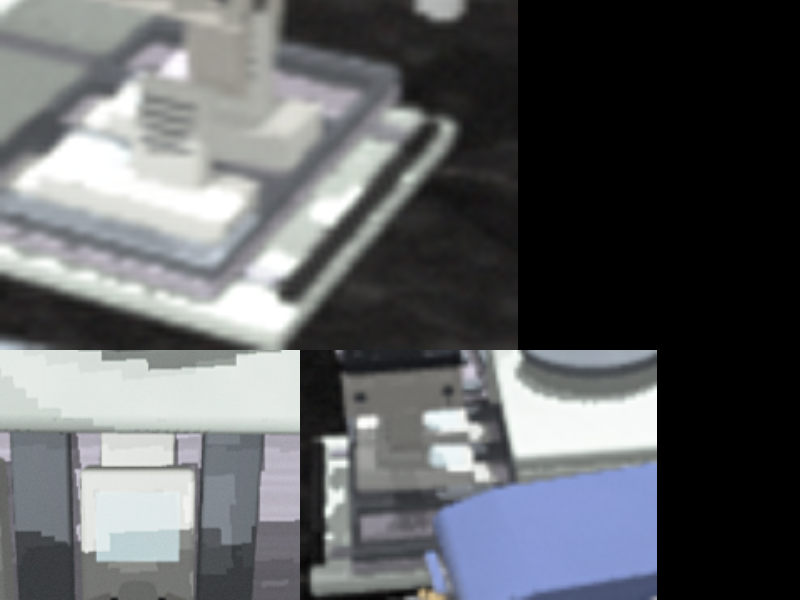

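Run:
```python
from h import *
w=cap('wrist')
for i in range(3):
  o=get_obs(); print(o['tool_pos'],o['contact_force'],o['moment'],o['joint_positions'].round(3));cap('wrist')
g=w['color'].mean(2)
# body front edge & widths now
def edges(l,a,t=30): return [(a+i,int(d)) for i,d in enumerate(np.diff(l)) if abs(d)>t]
for r in (142,146,150,155,168,172,180,190): print(r,edges(g[r,180:330],180,22))
```

```text
[ 459.0968355  -291.04603843   66.48286114] [-1.08025888  7.20208605 25.23775117] [1.38841142 0.20087393 0.04853473] [-0.707  0.572  1.691  0.002  0.874  0.952]
[ 459.08884695 -291.02929727   66.47489136] [-0.81313873  6.3061548  26.05354562] [ 1.39200254e+00  1.55304416e-01 -4.88881534e-04] [-0.707  0.572  1.691  0.002  0.874  0.952]
[ 459.09099804 -291.03805123   66.49330178] [-1.05003584  6.59379556 26.0044361 ] [1.32454603 0.1611163  0.08667827] [-0.707  0.572  1.691  0.002  0.874  0.952]
142 [(210, -23), (212, 26), (215, 27), (216, 60), (230, 29), (273, -29), (274, -41), (275, 64), (290, -67), (291, -38), (292, 40), (313, -23), (327, 28), (328, 63)]
146 [(212, 31), (216, 67), (230, 44), (273, -50), (274, -51), (276, 64), (290, -75), (292, 29), (327, 33), (328, 60)]
150 [(209, -22), (210, -24), (212, 52), (217, 66), (230, 51), (273, -66), (274, -36), (275, 23), (276, 63), (290, -92), (292, 29), (327, 44), (328, 62)]
155 [(210, -27), (212, 49), (217, 60), (230, 71), (273, -70), (274, -36), (275, 26), (276, 63), (290, -75), (327, 37), (328, 55)]
168 [(212, 25), (213, 24), (215, 65), (217, -26), (218, 64), (286, -58), (289, -44), (291, 46), (325, 58), (326, 33)]
172 [(211, -23), (212, 26), (213, 35), (216, 53), (217, -48), (218, 81), (285, -31), (286, -66), (289, -43), (291, 51), (325, 78)]
180 [(211, -25), (213, 34), (217, 49), (218, 42), (285, -38), (286, -71), (289, -42), (290, 25), (291, 44), (311, -22), (325, 76)]
190 [(211, -24), (213, 50), (217, 34), (218, 70), (285, -45), (286, -57), (290, 43), (324, 34), (325, 68)]
```

```bash
python3 -m creep '[{"hand":0,"tx":0,"ty":0,"tz":-0.0025,"spin":0},{"hand":0,"tx":0,"ty":0,"tz":0,"spin":0}]' && python3 -m creep '[{"hand":0.2,"tx":0,"ty":0,"tz":0,"spin":0},{"hand":0.3,"tx":0,"ty":0,"tz":0,"spin":0},{"hand":0.3,"tx":0,"ty":0,"tz":0,"spin":0},{"hand":0.3,"tx":-0.005,"ty":0,"tz":-0.01,"spin":0},{"hand":0.3,"tx":-0.005,"ty":0,"tz":-0.05,"spin":0}]' && python3 -m creep '[{"hand":0.3,"tx":-0.03,"ty":0,"tz":-0.06,"spin":0},{"hand":0.3,"tx":-0.02,"ty":0,"tz":0,"spin":0},{"hand":0.3,"tx":0,"ty":0,"tz":0,"spin":0},{"hand":0.3,"tx":0,"ty":0,"tz":0,"spin":0}]'
cat > q.py <<'E'
from h import *
w=cap('wrist'); np.savez('wq.npz',**w)
o=get_obs();print(o['tool_pos'],o['tcp_rot'])
h=cv2.cvtColor(w['color'],cv2.COLOR_RGB2HSV);c=w['color'].astype(int)
m=((h[...,2]>205)&(c[...,1]>=c[...,0]-1)&(h[...,1]<20)).astype(np.uint8)*255;m[235:]=0
m=cv2.morphologyEx(m,cv2.MORPH_OPEN,np.ones((3,3)))
for k in cv2.findContours(m,0,2)[0]:
  if cv2.contourArea(k)>100: print(cv2.contourArea(k),cv2.boundingRect(k),cv2.approxPolyDP(k,2,True).reshape(-1,2).tolist())
ex=np.array([.996,-.089,0]);ey=np.array([.089,.996,0])
for n,f in dict(p0=(454,-228.5,60),p1=(448.5,-290.3,60),p2=(443,-352,60)).items():
  P=np.array(f); q=lambda x,y,z:proj(w,P+ex*x+ey*y+[0,0,z-40]).round(0).tolist()
  print(n,'fin top',[q(x,y,58) for x in(-15,15) for y in (6,-6)],'body top',[q(x,y,16) for x in(-30,50) for y in (18,-18)],'tip',[q(66,y,5) for y in(12,-12)])
E
python3 q.py
```

```text
time: 24.78
tool_pos: [458.0, -291.1, 66.7]
tcp_rot: [3.141, -0.002, -0.089]
contact_force: [0.3, 3.2, 10.9]
grip_width: 12.0
finger_force: 30.0
time: 25.4
tool_pos: [445.4, -288.6, 124.2]
tcp_rot: [-3.138, 0.006, -0.089]
contact_force: [1.1, -1.0, 0.7]
grip_width: 27.7
finger_force: 0.0
time: 25.9
tool_pos: [399.7, -285.6, 181.5]
tcp_rot: [-3.141, -0.0, -0.09]
contact_force: [0.4, -0.2, 0.2]
grip_width: 27.0
finger_force: 0.0
[ 399.8034007  -285.52232299  181.24831396] [-3.14118867e+00  3.93038715e-04 -8.91854893e-02]
241.0 (0, 228, 64, 7) [[63, 228], [0, 234], [63, 234]]
191.0 (332, 165, 25, 11) [[332, 174], [347, 175], [347, 171], [355, 170], [356, 166], [334, 165]]
1585.5 (146, 164, 173, 22) [[146, 164], [149, 185], [160, 185], [159, 180], [162, 176], [238, 177], [238, 171], [241, 169], [284, 176], [285, 169], [318, 170], [317, 165], [185, 164], [183, 175], [171, 175], [169, 164]]
396.0 (159, 144, 41, 13) [[159, 146], [161, 156], [199, 156], [199, 145], [179, 144], [172, 148]]
3852.0 (231, 45, 44, 116) [[266, 46], [239, 46], [239, 60], [231, 61], [232, 160], [272, 160], [273, 146
[... 261 characters left out ...]
], [196, 60], [191, 57], [190, 47], [184, 48]]
4580.5 (51, 0, 404, 15) [[51, 5], [63, 8], [100, 7], [109, 11], [448, 14], [452, 10], [454, 0], [51, 0]]
p0 fin top [[160.0, 159.0], [176.0, 159.0], [157.0, 117.0], [174.0, 117.0]] body top [[160.0, 167.0], [202.0, 167.0], [152.0, 68.0], [197.0, 68.0]] tip [[162.0, 49.0], [191.0, 49.0]]
p1 fin top [[245.0, 159.0], [261.0, 159.0], [244.0, 117.0], [261.0, 117.0]] body top [[232.0, 167.0], [274.0, 167.0], [230.0, 68.0], [275.0, 68.0]] tip [[238.0, 49.0], [268.0, 49.0]]
p2 fin top [[329.0, 159.0], [346.0, 159.0], [332.0, 117.0], [349.0, 117.0]] body top [[304.0, 167.0], [345.0, 167.0], [308.0, 68.0], [353.0, 68.0]] tip [[314.0, 48.0], [344.0, 48.0]]
```

```bash
python3 -m creep '[{"hand":0.4,"tx":0,"ty":0,"tz":-0.008,"spin":-6.9},{"hand":0.4,"tx":0.009,"ty":-0.0523,"tz":0,"spin":0},{"hand":0.4,"tx":0.009,"ty":-0.0523,"tz":0,"spin":0},{"hand":0.4,"tx":0.009,"ty":-0.0523,"tz":0,"spin":0},{"hand":0.4,"tx":0.009,"ty":-0.0523,"tz":0,"spin":0}]' && python3 -m creep '[{"hand":0.4,"tx":0.009,"ty":-0.0523,"tz":0,"spin":0},{"hand":0.4,"tx":0.008,"ty":-0.0523,"tz":0,"spin":0},{"hand":0.4,"tx":0,"ty":0,"tz":0,"spin":0},{"hand":0.4,"tx":0,"ty":0,"tz":0,"spin":0}]'
python3 - <<'E'
from h import *
w=cap('wrist'); np.savez('w12.npz',**w)
h=cv2.cvtColor(w['color'],cv2.COLOR_RGB2HSV)
m=((h[...,2]>205)&(h[...,1]<16)).astype(np.uint8)*255;m[235:]=0
m=cv2.morphologyEx(m,cv2.MORPH_OPEN,np.ones((3,3)))
for c in cv2.findContours(m,0,2)[0]:
  if cv2.contourArea(c)>150: print(cv2.contourArea(c),cv2.boundingRect(c),cv2.approxPolyDP(c,3,True).reshape(-1,2).tolist())
ex=np.array([1,.031,0]);ey=np.array([-.031,1,0])
for n,f in dict(A=(486,25,46)).items():
  P=np.array(f); q=lambda x,y,z:proj(w,P+ex*x+ey*y+[0,0,z-40]).round(0).tolist()
  print(n,'fin top',[q(x,y,58) for x in(-15,15) for y in (6,-6)],'body top',[q(x,y,16) for x in(-30,50) for y in (18,-18)])
E
```

```text
time: 26.58
tool_pos: [429.4, -73.5, 189.1]
tcp_rot: [-3.141, 0.001, 0.031]
contact_force: [1.2, 0.9, 1.0]
grip_width: 37.0
finger_force: 0.0
time: 27.08
tool_pos: [442.8, 29.8, 189.1]
tcp_rot: [3.141, 0.001, 0.032]
contact_force: [-0.7, -0.8, 0.6]
grip_width: 36.9
finger_force: 0.0
520.0 (468, 201, 44, 25) [[469, 204], [473, 224], [478, 225], [482, 217], [511, 221], [511, 208], [501, 209], [504, 213], [500, 216], [497, 208], [491, 216], [492, 206], [475, 201]]
3612.0 (366, 74, 52, 95) [[369, 74], [375, 83], [366, 168], [404, 167], [417, 75]]
3678.0 (302, 74, 47, 95) [[304, 76], [303, 168], [341, 168], [348, 74]]
3121.0 (233, 72, 57, 97) [[233, 75], [239, 82], [238, 168], [276, 168], [276, 160], [263, 159], [264, 125], [253, 125], [250, 156], [250, 127], [253, 120], [277, 125], [278, 79], [289, 75], [280, 74], [272, 79], [270, 73]]
1237.0 (31, 0, 41, 38) [[33, 0], [31, 13], [38, 30], [52, 37], [67, 32], [71, 12], [64, 0]]
A fin top [[252.0, 161.0], [267.0, 161.0], [252.0, 123.0], [268.0, 123.0]] body top [[239.0, 169.0], [278.0, 169.0], [239.0, 78.0], [280.0, 78.0]]
```

```bash
python3 -m creep '[{"hand":0.4,"tx":0.0434,"ty":0.0052,"tz":0.02,"spin":0},{"hand":0.4,"tx":0,"ty":0,"tz":0.05,"spin":0},{"hand":0.4,"tx":0,"ty":0,"tz":0.05,"spin":0},{"hand":0.4,"tx":0,"ty":0,"tz":0.025,"spin":0},{"hand":0.4,"tx":0,"ty":0,"tz":0,"spin":0}]'&& python3 -m creep '[{"hand":0.4,"tx":0,"ty":0,"tz":0,"spin":0},{"hand":0,"tx":0,"ty":0,"tz":0,"spin":0},{"hand":0,"tx":0,"ty":0,"tz":0,"spin":0},{"hand":0,"tx":0,"ty":0,"tz":0,"spin":0},{"hand":0,"tx":0,"ty":0,"tz":0,"spin":0}]' && python3 -m creep '[{"hand":0,"tx":0,"ty":0,"tz":-0.004,"spin":0},{"hand":0,"tx":0,"ty":0,"tz":-0.003,"spin":0},{"hand":0,"tx":0.0015,"ty":0,"tz":-0.003,"spin":0},{"hand":0,"tx":0.0015,"ty":0,"tz":-0.003,"spin":0},{"hand":0,"tx":0.0015,"ty":0,"tz":-0.003,"spin":0}]'
```

```text
time: 27.75
tool_pos: [485.0, 24.6, 42.9]
tcp_rot: [-3.141, 0.005, 0.029]
contact_force: [0.2, -0.3, 1.2]
grip_width: 37.2
finger_force: 0.0
time: 28.38
tool_pos: [486.5, 25.9, 45.1]
tcp_rot: [3.141, -0.001, 0.031]
contact_force: [-1.2, 0.0, 5.2]
grip_width: 11.7
finger_force: 30.0
time: 29.0
tool_pos: [491.2, 26.1, 60.1]
tcp_rot: [-3.142, -0.0, 0.031]
contact_force: [6.5, 0.3, -15.8]
grip_width: 12.0
finger_force: 30.0
```

```bash
python3 -m creep '[{"hand":0,"tx":0.001,"ty":0,"tz":-0.002,"spin":0},{"hand":0,"tx":-0.006,"ty":0,"tz":0,"spin":0},{"hand":0,"tx":-0.006,"ty":0,"tz":0,"spin":0},{"hand":0,"tx":-0.006,"ty":0,"tz":0,"spin":0},{"hand":0,"tx":-0.006,"ty":0,"tz":0,"spin":0}]' && python3 -m creep '[{"hand":0,"tx":-0.006,"ty":0,"tz":0,"spin":0},{"hand":0,"tx":0,"ty":0,"tz":-0.02,"spin":0},{"hand":0,"tx":0,"ty":0,"tz":-0.05,"spin":0},{"hand":0,"tx":0,"ty":0,"tz":-0.05,"spin":6.9},{"hand":0,"tx":0,"ty":0,"tz":0,"spin":0}]' && python3 -m creep '[{"hand":0,"tx":0.0034,"ty":0.0538,"tz":0,"spin":0},{"hand":0,"tx":0.0034,"ty":0.0538,"tz":0,"spin":0},{"hand":0,"tx":0.0034,"ty":0.0538,"tz":0,"spin":0},{"hand":0,"tx":0.0034,"ty":0.0538,"tz":0,"spin":0},{"hand":0,"tx":0.0034,"ty":0.0538,"tz":0,"spin":0}]' && python3 -m creep '[{"hand":0,"tx":0.0034,"ty":0.0538,"tz":0,"spin":0},{"hand":0,"tx":0.0034,"ty":0.0538,"tz":0,"spin":0},{"hand":0,"tx":0,"ty":0,"tz":0.05,"spin":0},{"hand":0,"tx":0,"ty":0,"tz":0.045,"spin":0},{"hand":0,"tx":0,"ty":0,"tz":0,"spin":0}]' && python3 -m creep '[{"hand":0,"tx":0,"ty":0,"tz":0,"spin":0},{"hand":0,"tx":0,"ty":0,"tz":0,"spin":0}]'; python3 e.py
```

```text
time: 29.62
tool_pos: [467.3, 25.3, 62.9]
tcp_rot: [3.141, -0.0, 0.031]
contact_force: [0.9, -0.2, -0.8]
grip_width: 12.3
finger_force: 30.0
time: 30.25
tool_pos: [463.7, 24.9, 186.2]
tcp_rot: [3.141, -0.008, -0.09]
contact_force: [-1.0, 0.4, -1.3]
grip_width: 12.0
finger_force: 30.0
time: 30.88
tool_pos: [453.7, -245.6, 181.3]
tcp_rot: [-3.14, 0.002, -0.089]
contact_force: [1.5, -0.2, -0.5]
grip_width: 12.0
finger_force: 30.0
time: 31.5
tool_pos: [449.3, -349.8, 83.4]
tcp_rot: [-3.135, 0.008, -0.089]
contact_force: [-0.1, 0.7, -1.3]
grip_width: 12.0
finger_force: 30.0
time: 31.75
tool_pos: [452.8, -352.8, 89.7]
tcp_rot: [3.139, -0.003, -0.089]
contact_force: [0.3, 0.4, -2.3]
grip_width: 12.2
finger_force: 30.0
row 125 []
row 135 [(183, -63), (219, 62), (231, 32), (272, -36), (273, -33), (288, -45), (315, -44)]
row 150 [(183, -38), (184, -37), (216, 46), (220, 44), (231, 41), (272, -46), (273, -64), (283, 40), (287, -80), (289, 49), (314, -42), (315, -32)]
row 165 [(216, 30), (219, 61), (284, -31), (285, -48), (287, -39), (313, -40)]
row 175 [(217, 30), (218, 46), (219, 54), (285, -76), (286, -55), (295, 34), (313, -51)]
col 242 [(129, -16), (130, -29), (131, -37), (132, -18), (133, 51), (134, 53), (135, 19), (160, -20), (161, -84), (163, 43), (164, 41), (196, -23)]
col 252 [(129, -16), (130, -28), (131, -35), (132, -18), (133, 43), (134, 56), (135, 20), (160, -25), (161, -72), (163, 35), (164, 37), (165, 18), (195, -20)]
col 262 [(129, -17), (130, -27), (131, -34), (132, -21), (133, 41), (134, 58), (135, 15), (159, -23), (160, -67), (163, 31), (164, 38), (165, 16), (195, -21)]
```

```bash
python3 -m creep '[{"hand":0,"tx":0,"ty":0.0005,"tz":0.006,"spin":0},{"hand":0,"tx":0,"ty":0,"tz":0.005,"spin":0},{"hand":0,"tx":0,"ty":0,"tz":0.004,"spin":0},{"hand":0,"tx":0,"ty":0,"tz":0.003,"spin":0},{"hand":0,"tx":0,"ty":0,"tz":0.002,"spin":0}]' && python3 -m creep '[{"hand":0,"tx":0,"ty":0,"tz":0.002,"spin":0},{"hand":0,"tx":0,"ty":0,"tz":0,"spin":0}]';python3 e.py
```

```text
time: 32.42
tool_pos: [452.0, -352.7, 68.6]
tcp_rot: [3.141, -0.001, -0.089]
contact_force: [-3.1, 2.6, 9.5]
grip_width: 12.3
finger_force: 30.0
time: 32.67
tool_pos: [452.6, -352.8, 67.4]
tcp_rot: [3.14, -0.002, -0.089]
contact_force: [-1.9, 3.0, 12.1]
grip_width: 11.4
finger_force: 30.0
row 125 []
row 135 []
row 150 [(212, 45), (216, 62), (230, 49), (273, -72), (276, 60), (291, -45), (292, -73), (293, 30), (322, -51)]
row 165 [(215, 57), (218, 32), (293, 50), (321, -49)]
row 175 [(213, 31), (216, 49), (217, -47), (218, 74), (285, -41), (292, 37), (320, -35), (321, -35)]
col 242 [(135, -16), (136, -34), (137, 28), (138, 50), (157, -53), (158, -62), (159, 36), (160, 49), (161, 15), (198, -21)]
col 252 [(136, -32), (138, 49), (157, -52), (158, -55), (159, 34), (160, 45), (161, 16), (197, -23)]
col 262 [(135, -16), (136, -30), (138, 41), (139, 16), (157, -52), (158, -59), (159, 41), (160, 44), (197, -22)]
```

```bash
python3 -m creep '[{"hand":0,"tx":0,"ty":0,"tz":0.002,"spin":0},{"hand":0,"tx":0,"ty":0,"tz":0,"spin":0}]' && python3 -m creep '[{"hand":0.2,"tx":0,"ty":0,"tz":-0.001,"spin":0},{"hand":0.3,"tx":0,"ty":0,"tz":0,"spin":0},{"hand":0.3,"tx":0,"ty":0,"tz":0,"spin":0},{"hand":0.3,"tx":-0.005,"ty":0,"tz":-0.01,"spin":0},{"hand":0.3,"tx":-0.005,"ty":0,"tz":-0.05,"spin":0}]' && python3 -m creep '[{"hand":0.3,"tx":-0.03,"ty":-0.03,"tz":-0.06,"spin":0},{"hand":0.3,"tx":-0.02,"ty":-0.03,"tz":0,"spin":0},{"hand":0.3,"tx":0,"ty":0,"tz":0,"spin":0},{"hand":0.3,"tx":0,"ty":0,"tz":0,"spin":0}]'
python3 q.py
python3 - <<'E'
from h import *
w=dict(np.load('wq.npz'));g=w['color'].astype(int).mean(2)
for n,P in dict(p0=(454,-228.5,60),p1=(448.5,-290.3,60),p2=(443,-352,60)).items():
  ex=np.array([.996,-.089,0]);ey=np.array([.089,.996,0]);P=np.array(P,float)
  for y in (-9,9):  # near-end strip down the body columns
    pts=[proj(w,P+ex*x+ey*y+[0,0,-25]) for x in np.arange(-52,82,2)]
    print(n,y,[int(g[int(v),int(u)]) if v<235 else -1 for u,v in pts])
E
```

```text
time: 32.98
tool_pos: [453.6, -352.9, 67.3]
tcp_rot: [3.139, -0.005, -0.089]
contact_force: [-2.1, 6.7, 24.6]
grip_width: 11.6
finger_force: 30.0
time: 33.6
tool_pos: [440.1, -350.3, 122.8]
tcp_rot: [-3.137, 0.005, -0.089]
contact_force: [-0.0, -0.8, 0.6]
grip_width: 27.6
finger_force: 0.0
time: 34.1
tool_pos: [401.7, -292.9, 176.0]
tcp_rot: [3.141, -0.001, -0.089]
contact_force: [-0.2, -0.2, -0.2]
grip_width: 27.5
finger_force: 0.0
[ 401.80346012 -293.10696474  175.68619945] [ 3.14101288e+00 -4.28402627e-04 -8.95514216e-02]
552.0 (136, 162, 37, 28) [[136, 162], [139, 189], [150, 189], [152, 181], [172, 181], [160, 177], [159, 162]]
412.5 (149, 140, 41, 14) [[149, 144], [150, 153], [173, 153], [174, 150], [175, 153], [189, 153], [188, 142], [168, 140], [161, 144]]
445.0 (145, 101, 14, 40) [[145, 101], [147, 138], [158, 140], [157, 104], [155, 101]]
6705.0 (175, 50, 176, 133) [[346, 63], [335, 61], [335, 50], [307, 51], [307, 61], [301, 64], [298, 164], [175, 162], [175, 181], [234, 181], [237, 168], [253, 173], [265, 172], [271, 176], [283, 176], [284, 168], [287, 171], [310, 170], [
[... 2469 characters left out ...]
 148, 146, 153, 123, 124, 123]
p2 -9 [12, 28, 32, 33, 30, 26, 150, 157, 162, 238, 236, 235, 216, 185, 201, 239, 239, 239, 238, 238, 241, 193, 224, 239, 239, 239, 239, 238, 239, 239, 239, 239, 239, 239, 239, 239, 239, 237, 214, 240, 237, 233, 233, 233, 232, 232, 233, 233, 233, 233, 232, 233, 237, 237, 233, 223, 236, 231, 227, 196, 146, 151, 125, 127, 129, 125, 127]
p2 9 [7, 28, 27, 37, 33, 18, 153, 164, 159, 166, 161, 159, 235, 236, 206, 239, 238, 237, 235, 231, 238, 238, 239, 238, 238, 238, 229, 223, 223, 223, 223, 222, 223, 224, 223, 224, 224, 224, 225, 224, 220, 228, 228, 233, 230, 232, 234, 234, 234, 234, 233, 234, 235, 237, 232, 234, 239, 229, 231, 146, 150, 150, 126, 126, 123, 126, 127]
```

Run:
```python
from h import *
s0=dict(np.load('s4.npz'));s=cap('scene');d=cap('side')
for n,c in(('s4',s0),('now',s),('side',d)):
  h=cv2.cvtColor(c['color'],cv2.COLOR_RGB2HSV);m=(h[...,2]<45).astype(np.uint8)
  x0,x1,y0,y1=(250,300,155,190) if n!='side' else (245,300,175,205)
  k=cv2.connectedComponentsWithStats(np.ascontiguousarray(m[y0:y1,x0:x1]))
  print(n,[(r[0]+x0,r[1]+y0,r[2],r[3],r[4]) for r in k[2][1:] if r[4]>15])
for a in (175,165,155,145,135,115):
  P=(590.7+40*np.cos(np.radians(a)),-304.4+40*np.sin(np.radians(a)),167); print(a,proj(s,P),proj(d,P))
# carriage rim front-left corner, scene, gray profile along line at FL in carriage frame
ex=np.array([.996,-.089,0]);ey=np.array([.089,.996,0])
FL=np.array([413.4,-188.1,27])
for n,c in(('s4',s0),('now',s)):
  g=c['color'].astype(int).mean(2)
  for y in (-25,-80): print(n,y,[int(g[int(v),int(u)]) for u,v in [proj(c,FL+ex*x+ey*y) for x in range(-20,30,2)]])
```

```text
s4 [(np.int32(273), np.int32(163), np.int32(4), np.int32(13), np.int32(44))]
now []
side [(np.int32(245), np.int32(175), np.int32(51), np.int32(23), np.int32(716))]
175 [275.69385207 160.52330605] [260.34343218 184.77366737]
165 [274.27922921 161.2162323 ] [260.23942295 183.66840978]
155 [272.47139656 161.8164897 ] [260.64645597 182.57344546]
145 [270.32426667 162.30305706] [261.54403899 181.52110206]
135 [267.90525319 162.65845922] [262.89826667 180.54144583]
115 [262.57435689 162.92871165] [266.78461704 178.90531016]
s4 -25 [162, 81, 45, 33, 37, 37, 102, 126, 118, 100, 100, 113, 136, 175, 175, 202, 251, 252, 252, 252, 252, 253, 253, 253, 253]
s4 -80 [90, 49, 49, 39, 69, 106, 106, 130, 123, 101, 98, 109, 126, 158, 158, 236, 249, 249, 250, 249, 246, 252, 252, 251, 250]
now -25 [170, 91, 60, 57, 84, 84, 246, 255, 255, 255, 255, 255, 255, 254, 254, 252, 176, 140, 140, 123, 104, 129, 129, 155, 157]
now -80 [96, 53, 53, 41, 96, 173, 173, 221, 237, 253, 255, 255, 255, 254, 254, 188, 150, 150, 145, 125, 104, 122, 150, 158, 155]
```

Run:
```python
from h import *
w=dict(np.load('wq.npz'));sh=21.3
ex=np.array([.996,-.089,0]);ey=np.array([.089,.996,0])
def rel(n,p,z):
  X=onz(w,*p,z); O={0:(448.9,-229.6),1:(443.4,-291.4),2:(437.9,-353.2)}[n]
  d=X[:2]-np.array(O)-sh*ex[:2]; return round(d@ex[:2],1),round(d@ey[:2],1)
for z in (36,44):print('near ends z',z,[rel(0,(150,153),z),rel(0,(189,153),z),rel(1,(223,157),z),rel(1,(262,158),z),rel(2,(298,164),z),rel(2,(340,161),z)])
print('body front top',[rel(0,(141,54),36),rel(0,(185,54),36),rel(1,(221,56),36),rel(1,(265,56),36),rel(2,(301,63),36),rel(2,(346,63),36)])
print('tips',[rel(0,(166,48),25),rel(1,(243,49),25),rel(2,(321,50),25)])
g=w['color'].astype(int).mean(2)
for n,u in((0,170),(1,243),(2,317)): print(n,'rows25-75',g[25:75,u].astype(int).tolist(),'rows145-195',g[145:195,u].astype(int).tolist())
```

```text
near ends z 36 [(np.float64(-30.2), np.float64(18.2)), (np.float64(-30.2), np.float64(-14.4)), (np.float64(-33.6), np.float64(19.3)), (np.float64(-34.4), np.float64(-13.5)), (np.float64(-39.6), np.float64(18.1)), (np.float64(-37.0), np.float64(-17.2))]
near ends z 44 [(np.float64(-28.9), np.float64(15.8)), (np.float64(-28.9), np.float64(-15.9)), (np.float64(-32.2), np.float64(18.6)), (np.float64(-33.0), np.float64(-13.2)), (np.float64(-38.0), np.float64(19.2)), (np.float64(-35.5), np.float64(-15.1))]
body front top [(np.float64(46.5), np.float64(18.6)), (np.float64(46.5), np.float64(-15.4)), (np.float64(45.1), np.float64(18.9)), (np.float64(45.1), np.float64(-15.1)), (np.float64(40.0), np.float64(18.8)), (np.float64(40.1), np.float64(-16.2))]
tips [(np.float64(52.2), np.float64(1.5)), (np.float64(51.4), np.float64(2.1)), (np.float64(50.7), np.float64(1.8))]
0 rows25-75 [121, 119, 122, 123, 120, 112, 118, 144, 148, 150, 145, 147, 148, 144, 146, 146, 148, 145, 144, 149, 144, 146, 201, 240, 236, 228, 200, 206, 234, 239, 239, 239, 236, 229, 228, 227, 230, 232, 234, 232, 231, 233, 230, 23
[... 612 characters left out ...]
6, 225, 215, 173, 128, 104, 162, 219, 218, 215, 212, 224, 231, 236, 220, 156, 152, 158, 157, 159, 159, 161, 158, 159, 160, 161, 150, 114, 64, 23, 29, 33, 27, 29, 24, 31, 28, 37, 19, 17]
2 rows25-75 [128, 127, 123, 128, 130, 126, 128, 126, 127, 123, 124, 130, 127, 127, 127, 127, 120, 131, 143, 147, 146, 151, 150, 142, 149, 196, 233, 231, 229, 230, 229, 229, 234, 238, 238, 234, 217, 212, 233, 239, 238, 238, 237, 237, 238, 237, 236, 234, 234, 233] rows145-195 [116, 186, 234, 233, 230, 230, 233, 233, 231, 239, 239, 238, 237, 237, 238, 237, 237, 236, 227, 197, 168, 192, 194, 197, 197, 196, 194, 173, 130, 128, 127, 125, 126, 128, 128, 132, 152, 152, 109, 30, 19, 26, 30, 30, 30, 24, 24, 22, 33, 30]
```

```bash
python3 -m creep '[{"hand":0.4,"tx":0,"ty":0,"tz":-0.06,"spin":0},{"hand":0.4,"tx":0,"ty":0,"tz":-0.06,"spin":0},{"hand":0.4,"tx":0.05,"ty":0,"tz":0,"spin":5.1},{"hand":0.4,"tx":0.05,"ty":0,"tz":0,"spin":-10.2},{"hand":0.4,"tx":0.02,"ty":0,"tz":0,"spin":0}]' && python3 -m creep '[{"hand":0.4,"tx":0,"ty":0,"tz":0,"spin":0},{"hand":0.4,"tx":0,"ty":0,"tz":0,"spin":0},{"hand":0.4,"tx":0,"ty":0,"tz":0,"spin":0}]'
cat > k.py <<'E'
from h import *
w=cap('wrist');np.savez('wk.npz',**w);o=get_obs();print(o['tool_pos'],o['tcp_rot'])
h=cv2.cvtColor(w['color'],cv2.COLOR_RGB2HSV);m=(h[...,2]<50).astype(np.uint8);m[235:]=0
n,l,st,c=cv2.connectedComponentsWithStats(m)
a=proj(w,(590.7,-304.4,126));print('axis px',a)
for i in range(1,n):
  if 60<st[i][4]<1500 and np.hypot(*(c[i]-a))<130: X=onz(w,*c[i],167)-[590.7,-304.4,0]; print(st[i],c[i],X,np.degrees(np.arctan2(X[1],X[0])),np.hypot(X[0],X[1]))
E
python3 k.py
```

```text
time: 34.88
tool_pos: [522.7, -306.3, 294.3]
tcp_rot: [-3.141, 0.001, 0.002]
contact_force: [0.4, 0.6, -1.0]
grip_width: 36.6
finger_force: 0.0
time: 35.25
tool_pos: [519.7, -305.9, 295.9]
tcp_rot: [3.141, 0.0, -0.001]
contact_force: [-0.5, -0.3, -0.3]
grip_width: 36.4
finger_force: 0.0
[ 519.78360786 -305.91005293  296.0776466 ] [ 3.14120794e+00 -2.56118137e-04 -1.12400468e-03]
axis px [250.45471457 104.25027075]
[182   0 117  13 784] [258.29719388   3.84056122] [ 70.08143069  -5.9406479  167.        ] -4.8452533663859265 70.33276778775783
[230  41  22  27 343] [241.75218659  54.59183673] [ 36.51019626   6.19429121 167.        ] 9.629067101014579 37.03192777585569
```

```bash
python3 -m creep '[{"hand":0.4,"tx":0.054,"ty":-0.004,"tz":0,"spin":0},{"hand":0.4,"tx":0.0545,"ty":-0.004,"tz":0,"spin":0},{"hand":0.4,"tx":0,"ty":0,"tz":0.05,"spin":0},{"hand":0.4,"tx":0,"ty":0,"tz":0.05,"spin":0},{"hand":0.4,"tx":0,"ty":0,"tz":0.048,"spin":0}]' && python3 -m creep '[{"hand":0.4,"tx":0,"ty":0,"tz":0,"spin":0},{"hand":0,"tx":0,"ty":0,"tz":0,"spin":0},{"hand":0,"tx":0,"ty":0,"tz":0,"spin":0},{"hand":0,"tx":0,"ty":0,"tz":0,"spin":0},{"hand":0,"tx":0,"ty":0,"tz":0,"spin":0}]'
python3 - <<'E'
import numpy as np
from plant import get_obs
p=get_obs()['tool_pos'];a0=np.degrees(np.arctan2(p[1]+304.4,p[0]-590.7));print(a0,np.hypot(p[0]-590.7,p[1]+304.4))
A=np.radians(np.linspace(a0,175,9))
for a,b in zip(A,A[1:]): print(round(.04*(np.cos(b)-np.cos(a)),4),round(-.04*(np.sin(b)-np.sin(a)),4))
E
```

```text
time: 35.92
tool_pos: [628.5, -297.8, 146.4]
tcp_rot: [3.141, -0.0, -0.001]
contact_force: [-0.9, -0.3, -0.9]
grip_width: 36.6
finger_force: 0.0
time: 36.55
tool_pos: [629.4, -298.0, 149.2]
tcp_rot: [3.14, -0.002, -0.0]
contact_force: [-0.2, 0.8, 6.1]
grip_width: 16.4
finger_force: 30.0
9.328091685710843 39.20775150314775
-0.0048 -0.0135
-0.0093 -0.011
-0.0126 -0.0069
-0.0142 -0.002
-0.014 0.0031
-0.012 0.0079
-0.0085 0.0116
-0.0038 0.0139
```

```bash
python3 -m creep '[{"hand":0,"tx":-0.0048,"ty":-0.0135,"tz":0,"spin":0},{"hand":0,"tx":-0.0093,"ty":-0.011,"tz":0,"spin":0},{"hand":0,"tx":-0.0126,"ty":-0.0069,"tz":0,"spin":0},{"hand":0,"tx":-0.0142,"ty":-0.002,"tz":0,"spin":0},{"hand":0,"tx":-0.014,"ty":0.0031,"tz":0,"spin":0}]' && python3 -m creep '[{"hand":0,"tx":-0.012,"ty":0.0079,"tz":0,"spin":0},{"hand":0,"tx":-0.0085,"ty":0.0116,"tz":0,"spin":0},{"hand":0,"tx":-0.0038,"ty":0.0139,"tz":0,"spin":0},{"hand":0,"tx":0,"ty":0.002,"tz":0,"spin":0},{"hand":0,"tx":0,"ty":0,"tz":0,"spin":0}]' && python3 -m creep '[{"hand":0,"tx":0,"ty":0.003,"tz":0,"spin":0},{"hand":0,"tx":0,"ty":0.002,"tz":0,"spin":0},{"hand":0,"tx":0,"ty":0,"tz":0,"spin":0}]'
```

```text
time: 37.17
tool_pos: [574.5, -266.0, 149.2]
tcp_rot: [-3.141, -0.002, 0.001]
contact_force: [1.1, 1.1, 6.7]
grip_width: 16.0
finger_force: 30.0
time: 37.8
tool_pos: [549.8, -299.9, 149.1]
tcp_rot: [-3.137, 0.0, 0.0]
contact_force: [-2.6, 12.4, 11.4]
grip_width: 16.4
finger_force: 30.0
time: 38.17
tool_pos: [549.8, -300.9, 149.1]
tcp_rot: [-3.131, 0.002, 0.002]
contact_force: [-3.0, 26.1, 16.4]
grip_width: 16.3
finger_force: 30.0
```

```bash
python3 -m creep '[{"hand":0,"tx":0,"ty":-0.006,"tz":0,"spin":0},{"hand":0.5,"tx":0,"ty":0,"tz":0,"spin":0},{"hand":0.5,"tx":0,"ty":0,"tz":0,"spin":0},{"hand":0.5,"tx":0,"ty":0,"tz":0,"spin":0},{"hand":0.5,"tx":0,"ty":0,"tz":-0.045,"spin":0}]'&& python3 -m creep '[{"hand":0.4,"tx":-0.05,"ty":-0.003,"tz":0.005,"spin":5.1},{"hand":0.4,"tx":-0.05,"ty":0,"tz":0.005,"spin":0},{"hand":0.4,"tx":-0.06,"ty":0,"tz":0,"spin":0},{"hand":0.4,"tx":0,"ty":0,"tz":0,"spin":0},{"hand":0.4,"tx":0,"ty":0,"tz":0,"spin":0}]'
cat > r.py <<'E'
from h import *
w=cap('wrist'); np.savez('wr.npz',**w);o=get_obs();print(o['tool_pos'],o['tcp_rot'])
g=w['color'].astype(int).mean(2)
ex=np.array([.996,-.089,0]);ey=np.array([.089,.996,0])
O={0:(448.9,-229.6),1:(443.4,-291.4),2:(437.9,-353.2)}
for n in O:
  u,_=proj(w,(*(np.array(O[n])-ey[:2]*9),36));u2,_=proj(w,(*(np.array(O[n])),36))
  R=int(proj(w,(*O[n],36))[1]);v1=int(proj(w,(*(np.array(O[n])-50*ex[:2]),28))[1]);v1=min(v1,232)
  C=lambda z,v,uu:round(float(((onz(w,uu,v,z)[:2]-O[n])@ex[:2])),1)
  pr=g[:,int(u)];
  E=[(v,int(pr[v+1]-pr[v]),C(36,v+.5,u),C(28,v+.5,u)) for v in range(20,v1) if abs(pr[v+1]-pr[v])>18]
  print('P',n,'col',int(u));print(*E)
  for x in (-22,25,45):
    v=int(proj(w,(*(np.array(O[n])+x*ex[:2]),36))[1]);
    if v<235: print(' lateral x',x,'row',v,[(c,int(g[v,c+1]-g[v,c])) for c in range(int(u2)-45,int(u2)+45) if abs(g[v,c+1]-g[v,c])>22])
E
python3 r.py
```

```text
time: 38.8
tool_pos: [547.9, -301.0, 189.2]
tcp_rot: [-3.137, 0.007, -0.001]
contact_force: [0.3, 0.1, 0.2]
grip_width: 45.5
finger_force: 0.0
time: 39.42
tool_pos: [390.7, -289.8, 183.2]
tcp_rot: [3.14, -0.002, -0.09]
contact_force: [-0.0, -0.8, 0.0]
grip_width: 36.8
finger_force: 0.0
[ 391.14566746 -289.77331479  183.02674588] [ 3.14048000e+00 -1.46922448e-03 -8.95690143e-02]
P 0 col 185
(28, -20, 75.9, 77.2) (33, 28, 72.3, 73.6) (34, 21, 71.6, 72.9) (35, -23, 70.9, 72.1) (36, -34, 70.2, 71.4) (37, 19, 69.5, 70.7) (38, 39, 68.7, 69.9) (39, 45, 68.0, 69.2) (40, 44, 67.3, 68.5) (47, -50, 62.3, 63.3) (65, -24, 49.0, 49.7) (67, 20, 47.5, 48.1) (115, -75, 10.1, 9.7) (152, 55, -20.7, -22.0) (153, 41, -21.6, -22.9) (164, -43, -31.2, -32.7) (165, -66, -32.0, -33.6) (170, -35, -36.5, -38.2) (171, -23, -37.4, -39.1)
 lateral x -22 row 153 [(130, 42), (131, 48), (147, -26), (148, -31), (150, 28), (151, 33), (153, 78), (167, -30), (168, -38), (170, 45), (171, 42), (172, 24), (180, -35), (193, -26), (194, -33)]
 lateral x 25 row 96 [(143, -28), (144, -31), (146, 43), (147, 35), (148, 81), (190,
[... 1128 characters left out ...]
5, 72.8) (36, -18, 70.1, 71.3) (37, -31, 69.4, 70.6) (39, 82, 67.9, 69.1) (40, 53, 67.2, 68.4) (77, 18, 39.8, 40.2) (119, -30, 6.7, 6.2) (160, -19, -27.8, -29.3) (162, 26, -29.6, -31.1) (174, -51, -40.2, -42.0) (175, -123, -41.1, -42.9) (176, -32, -42.0, -43.9)
 lateral x -22 row 153 [(293, 70), (296, -34), (298, 40), (299, 67), (313, -52), (314, -42), (316, -24), (322, 23), (324, 85), (339, -53), (341, -70), (343, 49), (359, -85), (360, -35)]
 lateral x 25 row 96 [(292, -22), (294, 39), (295, 63), (297, -22), (298, -37), (300, 49), (301, 61), (344, -151), (346, 49), (364, -49), (365, -49)]
 lateral x 45 row 70 [(293, -26), (295, 39), (296, 65), (304, -51), (306, 90), (346, -106), (348, 45)]
```

```bash
python3 -m creep '[{"hand":0.4,"tx":0.0498,"ty":-0.0031,"tz":0.02,"spin":0},{"hand":0.4,"tx":0,"ty":0,"tz":0.03,"spin":0},{"hand":0.4,"tx":0,"ty":0,"tz":0.03,"spin":0},{"hand":0.4,"tx":0,"ty":0,"tz":0.02,"spin":0},{"hand":0.4,"tx":0,"ty":0,"tz":0.017,"spin":0}]'&& python3 -m creep '[{"hand":0.4,"tx":0,"ty":0,"tz":0,"spin":0},{"hand":0,"tx":0,"ty":0,"tz":0,"spin":0},{"hand":0,"tx":0,"ty":0,"tz":0,"spin":0},{"hand":0,"tx":0,"ty":0,"tz":0,"spin":0},{"hand":0,"tx":0,"ty":0,"tz":0,"spin":0}]'
```

```text
time: 40.1
tool_pos: [441.4, -290.4, 64.3]
tcp_rot: [-3.142, -0.0, -0.088]
contact_force: [-0.2, -0.3, -0.1]
grip_width: 36.8
finger_force: 0.0
time: 40.72
tool_pos: [440.4, -290.5, 66.2]
tcp_rot: [3.141, -0.001, -0.089]
contact_force: [0.4, -0.5, 2.7]
grip_width: 12.0
finger_force: 30.0
```

```bash
python3 -m creep '[{"hand":0,"tx":0,"ty":0,"tz":-0.003,"spin":0},{"hand":0,"tx":0.002,"ty":0,"tz":-0.003,"spin":0},{"hand":0,"tx":0.002,"ty":0,"tz":0,"spin":0},{"hand":0,"tx":0.002,"ty":0,"tz":0,"spin":0},{"hand":0,"tx":0,"ty":0,"tz":0,"spin":0}]'&& python3 -m creep '[{"hand":0,"tx":0,"ty":0,"tz":0.002,"spin":0},{"hand":0,"tx":0,"ty":0,"tz":0.002,"spin":0},{"hand":0,"tx":0,"ty":0,"tz":0.002,"spin":0},{"hand":0,"tx":0,"ty":0,"tz":0,"spin":0}]' && python3 -m creep '[{"hand":0,"tx":-0.001,"ty":0,"tz":0.002,"spin":0},{"hand":0,"tx":-0.001,"ty":0,"tz":0.002,"spin":0},{"hand":0,"tx":0,"ty":0,"tz":0,"spin":0}]'
```

```text
time: 41.35
tool_pos: [446.2, -290.8, 71.5]
tcp_rot: [-3.142, 0.0, -0.089]
contact_force: [0.4, 0.4, -1.2]
grip_width: 11.7
finger_force: 30.0
time: 41.85
tool_pos: [446.1, -290.9, 65.9]
tcp_rot: [3.141, -0.0, -0.089]
contact_force: [-1.7, 0.8, 2.6]
grip_width: 11.8
finger_force: 30.0
time: 42.22
tool_pos: [444.2, -290.7, 62.3]
tcp_rot: [3.141, -0.001, -0.089]
contact_force: [-2.3, 1.1, 6.8]
grip_width: 11.6
finger_force: 30.0
```

Going well; finish lowering.

```bash
python3 -m creep '[{"hand":0,"tx":-0.0005,"ty":0,"tz":0.0015,"spin":0},{"hand":0,"tx":-0.0005,"ty":0,"tz":0.0015,"spin":0},{"hand":0,"tx":0,"ty":0,"tz":0,"spin":0}]' && python3 -m creep '[{"hand":0,"tx":0,"ty":0,"tz":0.001,"spin":0},{"hand":0,"tx":0,"ty":0,"tz":0,"spin":0}]' ; python3 e.py
```

```text
time: 42.6
tool_pos: [443.8, -290.7, 60.3]
tcp_rot: [3.141, -0.002, -0.089]
contact_force: [-1.2, 3.4, 14.2]
grip_width: 11.9
finger_force: 30.0
time: 42.85
tool_pos: [444.4, -290.8, 60.3]
tcp_rot: [3.14, -0.004, -0.089]
contact_force: [-1.2, 6.7, 21.3]
grip_width: 11.7
finger_force: 30.0
row 125 [(208, 39), (213, 63), (229, 37), (274, -51), (276, 64), (290, -78), (292, 38)]
row 135 [(208, 44), (210, 64), (229, 43), (274, -76), (276, 67), (290, -87), (292, 30)]
row 150 [(208, 34), (212, 68), (229, 63), (273, -41), (274, -73), (277, 33), (289, -89), (290, -32), (291, 48), (327, 65)]
row 165 [(207, -32), (209, 49), (214, 59), (287, -69), (290, 32), (326, 31), (327, 50)]
row 175 [(209, 43), (211, 65), (217, 41), (286, -35), (287, -80), (288, -48), (290, 30), (291, 47), (328, 62)]
col 242 [(96, -33), (109, 30), (110, 64), (111, 41), (119, 20), (120, 48), (150, -46), (151, -59), (153, 28), (154, 44), (155, 23)]
col 252 [(95, -16), (96, -27), (108, 15), (109, 76), (110, 51), (116, -17), (119, 21), (120, 50), (150, -46), (151, -58), (153, 28), (154, 37), (155, 29)]
col 262 [(96, -29), (109, 55), (110, 54), (118, -29), (119, 29), (120, 44), (150, -45), (151, -60), (153, 31), (154, 46), (155, 21)]
```

```bash
python3 -m creep '[{"hand":0,"tx":0,"ty":0,"tz":-0.0015,"spin":0},{"hand":0.3,"tx":0,"ty":0,"tz":0,"spin":0},{"hand":0.4,"tx":0,"ty":0,"tz":0,"spin":0},{"hand":0.4,"tx":0,"ty":0,"tz":0,"spin":0},{"hand":0.4,"tx":0,"ty":0,"tz":-0.03,"spin":0}]' && python3 -m creep '[{"hand":0.4,"tx":0,"ty":0,"tz":-0.05,"spin":0},{"hand":0.4,"tx":-0.052,"ty":0.01,"tz":-0.045,"spin":0},{"hand":0.4,"tx":0,"ty":0,"tz":0,"spin":0},{"hand":0.4,"tx":0,"ty":0,"tz":0,"spin":0}]'; python3 r.py
```

```text
time: 43.52
tool_pos: [441.7, -289.6, 87.4]
tcp_rot: [-3.138, 0.004, -0.089]
contact_force: [0.2, -0.1, 0.1]
grip_width: 36.3
finger_force: 0.0
time: 44.02
tool_pos: [395.7, -295.3, 179.2]
tcp_rot: [-3.141, -0.0, -0.09]
contact_force: [0.0, -0.2, -0.3]
grip_width: 36.6
finger_force: 0.0
[ 395.78262037 -295.07460619  178.68153365] [-3.14057961e+00  9.15141711e-04 -8.94302993e-02]
P 0 col 178
(30, -30, 79.0, 80.3) (31, -20, 78.3, 79.6) (40, 18, 72.0, 73.1) (41, 30, 71.3, 72.4) (43, 49, 69.9, 70.9) (44, 40, 69.1, 70.2) (50, -20, 64.8, 65.8) (71, 21, 49.5, 50.0) (118, -22, 13.2, 12.7) (119, -74, 12.4, 11.9) (157, 53, -19.1, -20.5) (158, 42, -20.0, -21.4) (168, -39, -28.6, -30.3) (169, -58, -29.5, -31.2) (174, -34, -33.9, -35.7) (175, -59, -34.8, -36.6)
 lateral x -22 row 160 [(123, 26), (124, 44), (125, 29), (141, -24), (142, -39), (144, 30), (145, 42), (146, 35), (147, 48), (160, 24), (161, 26), (187, -40), (188, -59)]
 lateral x 25 row 103 [(136, -34), (137, -29), (139, 30), (140, 39), (141, 51), (142, 55), (184, -43), (185, -59), (212, -33)]
 lateral x 45 row 77 [(134, -32), (135, -30
[... 921 characters left out ...]
7
(32, -24, 77.5, 78.8) (40, -19, 71.9, 73.0) (41, 20, 71.2, 72.3) (42, 81, 70.5, 71.6) (43, 56, 69.8, 70.8) (78, -19, 44.2, 44.5) (124, -40, 8.3, 7.6) (168, 25, -28.8, -30.4) (178, -23, -37.6, -39.5) (179, -97, -38.5, -40.4) (180, -87, -39.3, -41.3)
 lateral x -22 row 160 [(287, 23), (288, 67), (291, -37), (293, 53), (294, 30), (308, -29), (309, -77), (316, 28), (318, 79), (333, -56), (334, 23), (336, -77), (338, 52), (354, -76), (355, -35)]
 lateral x 25 row 103 [(288, 44), (289, 64), (292, -28), (294, 39), (295, 55), (338, -30), (339, -135), (341, 50), (359, -53), (360, -46)]
 lateral x 45 row 77 [(289, 38), (290, 66), (298, -23), (299, -27), (301, 79), (329, -33), (341, -102), (343, 46)]
```

```bash
python3 -m creep '[{"hand":0.4,"tx":0.02,"ty":0.0268,"tz":0.01,"spin":0},{"hand":0.4,"tx":0.0201,"ty":0.0268,"tz":0.01,"spin":0},{"hand":0.4,"tx":0,"ty":0,"tz":0.04,"spin":0},{"hand":0.4,"tx":0,"ty":0,"tz":0.037,"spin":0},{"hand":0.4,"tx":0,"ty":0,"tz":0.017,"spin":0}]'&& python3 -m creep '[{"hand":0.4,"tx":0,"ty":0,"tz":0,"spin":0},{"hand":0,"tx":0,"ty":0,"tz":0,"spin":0},{"hand":0,"tx":0,"ty":0,"tz":0,"spin":0},{"hand":0,"tx":0,"ty":0,"tz":0,"spin":0},{"hand":0,"tx":0,"ty":0,"tz":0,"spin":0}]' && python3 -m creep '[{"hand":0,"tx":0,"ty":0,"tz":-0.003,"spin":0},{"hand":0,"tx":0.0025,"ty":0,"tz":-0.003,"spin":0},{"hand":0,"tx":0.0025,"ty":0,"tz":0,"spin":0},{"hand":0,"tx":0.003,"ty":0,"tz":0,"spin":0},{"hand":0,"tx":0.003,"ty":0,"tz":0,"spin":0}]'; python3 e.py
```

```text
time: 44.7
tool_pos: [430.1, -350.6, 61.5]
tcp_rot: [-3.137, 0.005, -0.089]
contact_force: [-0.3, 0.8, -0.4]
grip_width: 36.4
finger_force: 0.0
time: 45.32
tool_pos: [431.2, -352.5, 66.3]
tcp_rot: [3.141, -0.001, -0.089]
contact_force: [0.6, 1.0, 2.7]
grip_width: 11.6
finger_force: 30.0
time: 45.95
tool_pos: [442.0, -353.3, 71.5]
tcp_rot: [-3.142, 0.0, -0.089]
contact_force: [0.5, -0.1, -0.3]
grip_width: 11.6
finger_force: 30.0
row 125 [(213, 47), (273, -40), (274, -76), (276, 71), (289, -76), (291, 33), (320, -52)]
row 135 [(210, 43), (215, 66), (230, 33), (273, -35), (274, -75), (277, 64), (288, -34), (289, -65), (319, -57)]
row 150 [(210, 34), (213, 62), (230, 54), (273, -51), (274, -50), (278, 64), (288, -93), (290, 32), (318, -60)]
row 165 [(211, 40), (215, 56), (286, -54), (287, -31), (290, 42), (317, -57)]
row 175 [(211, 46), (216, 49), (217, -45), (218, 69), (286, -86), (287, -49), (291, 43), (316, -34)]
col 242 [(102, -24), (103, -20), (104, -28), (105, -32), (115, 29), (116, 64), (117, 39), (120, -17), (122, 17), (123, 46), (152, -30), (153, -87), (154, 41), (155, 41), (196, -24)]
col 252 [(102, -20), (103, -22), (104, -29), (105, -29), (115, 37), (116, 67), (117, 40), (119, -15), (120, -19), (122, 16), (123, 53), (152, -31), (153, -86), (154, 38), (155, 46), (156, 15)]
col 262 [(102, -21), (103, -18), (104, -33), (105, -28), (115, 76), (116, 53), (119, -26), (122, 18), (123, 45), (151, -25), (152, -75), (154, 45), (155, 40)]
```

```bash
python3 -m creep '[{"hand":0,"tx":0,"ty":0,"tz":0.002,"spin":0},{"hand":0,"tx":-0.001,"ty":0,"tz":0.002,"spin":0},{"hand":0,"tx":0,"ty":0,"tz":0.002,"spin":0},{"hand":0,"tx":0,"ty":0,"tz":0,"spin":0}]' && python3 -m creep '[{"hand":0,"tx":-0.001,"ty":0,"tz":0.002,"spin":0},{"hand":0,"tx":-0.001,"ty":0,"tz":0.002,"spin":0},{"hand":0,"tx":0,"ty":0,"tz":0,"spin":0}]' && python3 -m creep '[{"hand":0,"tx":-0.0005,"ty":0,"tz":0.0015,"spin":0},{"hand":0,"tx":-0.0005,"ty":0,"tz":0.0015,"spin":0},{"hand":0,"tx":0,"ty":0,"tz":0,"spin":0}]'
```

```text
time: 46.5
tool_pos: [440.8, -353.2, 66.0]
tcp_rot: [3.142, -0.0, -0.089]
contact_force: [-0.7, 0.7, 3.3]
grip_width: 11.9
finger_force: 30.0
time: 46.88
tool_pos: [438.8, -353.1, 62.3]
tcp_rot: [3.141, -0.001, -0.089]
contact_force: [-2.3, 2.3, 5.2]
grip_width: 12.0
finger_force: 30.0
time: 47.25
tool_pos: [438.3, -353.0, 60.1]
tcp_rot: [3.141, -0.002, -0.089]
contact_force: [-1.6, 4.4, 11.5]
grip_width: 12.0
finger_force: 30.0
```

```bash
python3 -m creep '[{"hand":0,"tx":0,"ty":0,"tz":0.001,"spin":0},{"hand":0,"tx":0,"ty":0,"tz":0,"spin":0},{"hand":0,"tx":0,"ty":0,"tz":-0.001,"spin":0}]' && python3 -m creep '[{"hand":0.3,"tx":0,"ty":0,"tz":0,"spin":0},{"hand":0.4,"tx":0,"ty":0,"tz":0,"spin":0},{"hand":0.4,"tx":0,"ty":0,"tz":0,"spin":0},{"hand":0.4,"tx":0,"ty":0,"tz":-0.03,"spin":0},{"hand":0.4,"tx":0,"ty":0,"tz":-0.05,"spin":0}]' && python3 -m creep '[{"hand":0.4,"tx":-0.045,"ty":-0.03,"tz":-0.045,"spin":0},{"hand":0.4,"tx":0,"ty":-0.03,"tz":0,"spin":0},{"hand":0.4,"tx":0,"ty":0,"tz":0,"spin":0},{"hand":0.4,"tx":0,"ty":0,"tz":0,"spin":0}]'; python3 r.py
```

```text
time: 47.62
tool_pos: [438.8, -353.0, 60.1]
tcp_rot: [3.14, -0.003, -0.089]
contact_force: [1.6, 2.1, 3.7]
grip_width: 11.7
finger_force: 30.0
time: 48.25
tool_pos: [436.9, -352.2, 137.6]
tcp_rot: [-3.139, 0.004, -0.09]
contact_force: [1.0, -0.4, 0.3]
grip_width: 36.8
finger_force: 0.0
time: 48.75
tool_pos: [403.2, -293.5, 178.4]
tcp_rot: [3.141, 0.0, -0.089]
contact_force: [0.1, 0.0, 0.2]
grip_width: 36.9
finger_force: 0.0
[ 403.19158867 -293.64743555  178.23213305] [ 3.14142538e+00  2.45511970e-04 -8.94166567e-02]
P 0 col 182
(20, -24, 93.0, 94.6) (21, -25, 92.3, 93.9) (23, 19, 91.0, 92.4) (37, -29, 81.2, 82.4) (38, -18, 80.5, 81.7) (47, 29, 74.2, 75.2) (48, 26, 73.4, 74.4) (52, 48, 70.6, 71.5) (53, 45, 69.9, 70.7) (57, -41, 67.0, 67.8) (58, -38, 66.2, 67.0) (77, 20, 52.2, 52.6) (78, 26, 51.5, 51.8) (125, -23, 14.9, 14.2) (126, -67, 14.1, 13.4) (163, 35, -16.9, -18.4) (164, 48, -17.7, -19.3) (174, -41, -26.5, -28.3) (175, -46, -27.3, -29.2) (180, 66, -31.8, -33.7) (181, 28, -32.6, -34.6) (182, -82, -33.5, -35.5) (183, -105, -34.4, -36.5)
 lateral x -22 row 169 [(127, 39), (128, 53)
[... 1566 characters left out ...]
) (167, 20, -20.3, -22.0) (173, -31, -25.6, -27.4) (174, -71, -26.5, -28.3) (175, -30, -27.3, -29.2) (176, 23, -28.2, -30.1) (178, -33, -30.0, -31.9) (181, 44, -32.6, -34.6) (182, 41, -33.5, -35.6) (183, -31, -34.4, -36.5) (184, -93, -35.3, -37.4) (185, -21, -36.2, -38.3)
 lateral x -22 row 169 [(289, 48), (290, 51), (294, -44), (295, -55), (297, 83), (338, -97), (356, -50), (357, -54)]
 lateral x 25 row 112 [(291, 64), (292, 57), (293, -28), (296, -30), (297, -33), (298, 22), (299, 75), (342, -73), (343, -62), (344, 23), (345, 22), (362, -66), (363, -25)]
 lateral x 45 row 87 [(292, 66), (293, 58), (294, -26), (297, -36), (298, -36), (299, 26), (300, 75), (344, -100), (345, -42), (346, 40)]
```

```bash
python3 -m creep '[{"hand":0.4,"tx":0,"ty":0,"tz":-0.06,"spin":0},{"hand":0.4,"tx":0,"ty":0,"tz":-0.06,"spin":-5.1},{"hand":0.4,"tx":0.04,"ty":0.004,"tz":0,"spin":0},{"hand":0.4,"tx":0.04,"ty":0.004,"tz":0,"spin":0},{"hand":0.4,"tx":0,"ty":0,"tz":0,"spin":0}]' && python3 -m creep '[{"hand":0.4,"tx":0,"ty":0,"tz":0,"spin":0},{"hand":0.4,"tx":0,"ty":0,"tz":0,"spin":0}]'
python3 k.py
python3 - <<'E'
import numpy as np
A=np.radians(175-20*np.arange(19))
for i,(a,b) in enumerate(zip(A,A[1:])): print(i,round(.04*(np.cos(b)-np.cos(a)),4),round(-.04*(np.sin(b)-np.sin(a)),4),end=' | ')
E
```

```text
time: 49.42
tool_pos: [484.7, -301.7, 296.9]
tcp_rot: [-3.141, 0.001, 0.001]
contact_force: [0.0, -0.3, -1.5]
grip_width: 36.9
finger_force: 0.0
time: 49.68
tool_pos: [482.2, -301.2, 298.5]
tcp_rot: [-3.141, 0.001, -0.001]
contact_force: [0.7, -0.5, -0.5]
grip_width: 36.8
finger_force: 0.0
[ 482.3054908  -301.20593953  298.75906643] [ 3.14145832e+00  1.58740837e-04 -1.14226230e-03]
axis px [255.83114236  59.08943006]
[212  87  23  22 372] [223.49462366  97.37634409] [-31.4830611   25.42191328 167.        ] 141.07985077269157 40.465501491688066
0 0.0036 -0.0134 | 1 0.008 -0.0114 | 2 0.0114 -0.008 | 3 0.0134 -0.0036 | 4 0.0138 0.0012 | 5 0.0126 0.0059 | 6 0.0098 0.0098 | 7 0.0059 0.0126 | 8 0.0012 0.0138 | 9 -0.0036 0.0134 | 10 -0.008 0.0114 | 11 -0.0114 0.008 | 12 -0.0134 0.0036 | 13 -0.0138 -0.0012 | 14 -0.0126 -0.0059 | 15 -0.0098 -0.0098 | 16 -0.0059 -0.0126 | 17 -0.0012 -0.0138 |
```

```bash
python3 -m creep '[{"hand":0.4,"tx":0.0387,"ty":-0.011,"tz":0,"spin":0},{"hand":0.4,"tx":0.0387,"ty":-0.011,"tz":0,"spin":0},{"hand":0.4,"tx":0,"ty":0,"tz":0.05,"spin":0},{"hand":0.4,"tx":0,"ty":0,"tz":0.05,"spin":0},{"hand":0.4,"tx":0,"ty":0,"tz":0.051,"spin":0}]' && python3 -m creep '[{"hand":0.4,"tx":0,"ty":0,"tz":0,"spin":0},{"hand":0,"tx":0,"ty":0,"tz":0,"spin":0},{"hand":0,"tx":0,"ty":0,"tz":0,"spin":0},{"hand":0,"tx":0,"ty":0,"tz":0,"spin":0},{"hand":0,"tx":0,"ty":0,"tz":0,"spin":0}]'
cat > ang.py <<'E'
import numpy as np
from plant import get_obs
p=get_obs()['tool_pos'];a0=np.degrees(np.arctan2(p[1]+304.4,p[0]-590.7));print(a0,np.hypot(p[0]-590.7,p[1]+304.4))
E
python3 ang.py
python3 - <<'E'
import numpy as np
A=np.radians(140-20*np.arange(19))
for i,(a,b) in enumerate(zip(A,A[1:])): print(i,round(.04*(np.cos(b)-np.cos(a)),4),round(-.04*(np.sin(b)-np.sin(a)),4),end=' | ')
E
```

```text
time: 50.35
tool_pos: [560.1, -279.2, 146.7]
tcp_rot: [3.141, -0.001, -0.001]
contact_force: [1.2, -0.4, -0.1]
grip_width: 36.6
finger_force: 0.0
time: 50.98
tool_pos: [560.9, -279.3, 149.4]
tcp_rot: [3.14, -0.002, -0.0]
contact_force: [-1.0, 0.9, 6.8]
grip_width: 16.2
finger_force: 30.0
139.8870860235662 38.99381950445604
0 0.0106 -0.0089 | 1 0.0131 -0.0048 | 2 0.0139 -0.0 | 3 0.0131 0.0048 | 4 0.0106 0.0089 | 5 0.0069 0.012 | 6 0.0024 0.0137 | 7 -0.0024 0.0137 | 8 -0.0069 0.012 | 9 -0.0106 0.0089 | 10 -0.0131 0.0048 | 11 -0.0139 -0.0 | 12 -0.0131 -0.0048 | 13 -0.0106 -0.0089 | 14 -0.0069 -0.012 | 15 -0.0024 -0.0137 | 16 0.0024 -0.0137 | 17 0.0069 -0.012 |
```

```bash
python3 -m creep '[{"hand":0,"tx":0.0106,"ty":-0.0089,"tz":0,"spin":0},{"hand":0,"tx":0.0131,"ty":-0.0048,"tz":0,"spin":0},{"hand":0,"tx":0.0139,"ty":0,"tz":0,"spin":0},{"hand":0,"tx":0.0131,"ty":0.0048,"tz":0,"spin":0},{"hand":0,"tx":0.0106,"ty":0.0089,"tz":0,"spin":0}]' && python3 -m creep '[{"hand":0,"tx":0.0069,"ty":0.012,"tz":0,"spin":0},{"hand":0,"tx":0.0024,"ty":0.0137,"tz":0,"spin":0},{"hand":0,"tx":-0.0024,"ty":0.0137,"tz":0,"spin":0},{"hand":0,"tx":-0.0069,"ty":0.012,"tz":0,"spin":0},{"hand":0,"tx":-0.0106,"ty":0.0089,"tz":0,"spin":0}]' && python3 -m creep '[{"hand":0,"tx":-0.0131,"ty":0.0048,"tz":0,"spin":0},{"hand":0,"tx":-0.0139,"ty":0,"tz":0,"spin":0},{"hand":0,"tx":-0.0131,"ty":-0.0048,"tz":0,"spin":0},{"hand":0,"tx":-0.0106,"ty":-0.0089,"tz":0,"spin":0},{"hand":0,"tx":-0.0069,"ty":-0.012,"tz":0,"spin":0}]' && python3 -m creep '[{"hand":0,"tx":-0.0024,"ty":-0.0137,"tz":0,"spin":0},{"hand":0,"tx":0.0024,"ty":-0.0137,"tz":0,"spin":0},{"hand":0,"tx":0.0069,"ty":-0.012,"tz":0,"spin":0}]'; python3 ang.py
```

```text
time: 51.6
tool_pos: [623.9, -277.5, 149.4]
tcp_rot: [-3.141, -0.004, 0.001]
contact_force: [1.6, 2.5, 4.0]
grip_width: 16.4
finger_force: 30.0
time: 52.22
tool_pos: [610.8, -339.2, 149.3]
tcp_rot: [-3.141, -0.0, -0.0]
contact_force: [-3.5, 9.5, 10.1]
grip_width: 16.3
finger_force: 30.0
time: 52.85
tool_pos: [555.5, -317.9, 149.4]
tcp_rot: [3.141, -0.006, -0.0]
contact_force: [11.7, 3.8, 3.1]
grip_width: 16.2
finger_force: 30.0
time: 53.22
tool_pos: [560.7, -279.4, 149.4]
tcp_rot: [3.14, -0.001, -0.001]
contact_force: [1.0, -1.8, 6.2]
grip_width: 16.3
finger_force: 30.0
140.25385684967202 39.0749136147204
```

Second turn.

```bash
python3 -m creep '[{"hand":0,"tx":0.0106,"ty":-0.0089,"tz":0,"spin":0},{"hand":0,"tx":0.0131,"ty":-0.0048,"tz":0,"spin":0},{"hand":0,"tx":0.0139,"ty":0,"tz":0,"spin":0},{"hand":0,"tx":0.0131,"ty":0.0048,"tz":0,"spin":0},{"hand":0,"tx":0.0106,"ty":0.0089,"tz":0,"spin":0}]' && python3 -m creep '[{"hand":0,"tx":0.0069,"ty":0.012,"tz":0,"spin":0},{"hand":0,"tx":0.0024,"ty":0.0137,"tz":0,"spin":0},{"hand":0,"tx":-0.0024,"ty":0.0137,"tz":0,"spin":0},{"hand":0,"tx":-0.0069,"ty":0.012,"tz":0,"spin":0},{"hand":0,"tx":-0.0106,"ty":0.0089,"tz":0,"spin":0}]' && python3 -m creep '[{"hand":0,"tx":-0.0131,"ty":0.0048,"tz":0,"spin":0},{"hand":0,"tx":-0.0139,"ty":0,"tz":0,"spin":0},{"hand":0,"tx":-0.0131,"ty":-0.0048,"tz":0,"spin":0},{"hand":0,"tx":-0.0106,"ty":-0.0089,"tz":0,"spin":0},{"hand":0,"tx":-0.0069,"ty":-0.012,"tz":0,"spin":0}]' && python3 -m creep '[{"hand":0,"tx":-0.0024,"ty":-0.0137,"tz":0,"spin":0},{"hand":0,"tx":0.0024,"ty":-0.0137,"tz":0,"spin":0},{"hand":0,"tx":0.0069,"ty":-0.012,"tz":0,"spin":0}]'; python3 ang.py
```

```text
time: 53.85
tool_pos: [623.8, -277.5, 149.4]
tcp_rot: [-3.141, -0.004, 0.001]
contact_force: [2.3, 2.0, 6.9]
grip_width: 15.9
finger_force: 30.0
time: 54.48
tool_pos: [610.9, -339.1, 149.3]
tcp_rot: [-3.141, -0.0, -0.0]
contact_force: [-3.7, 8.4, 11.8]
grip_width: 16.4
finger_force: 30.0
time: 55.1
tool_pos: [555.5, -317.8, 149.4]
tcp_rot: [3.141, -0.006, -0.0]
contact_force: [10.9, 4.4, 4.1]
grip_width: 16.4
finger_force: 30.0
time: 55.48
tool_pos: [560.7, -279.4, 149.3]
tcp_rot: [3.14, -0.001, -0.001]
contact_force: [1.6, -1.4, 6.8]
grip_width: 16.2
finger_force: 30.0
140.17134496143112 39.08529585116826
```

```bash
python3 -m creep '[{"hand":0,"tx":0.0106,"ty":-0.0089,"tz":0,"spin":0},{"hand":0,"tx":0.0131,"ty":-0.0048,"tz":0,"spin":0},{"hand":0,"tx":0.0139,"ty":0,"tz":0,"spin":0},{"hand":0,"tx":0.0131,"ty":0.0048,"tz":0,"spin":0},{"hand":0,"tx":0.0106,"ty":0.0089,"tz":0,"spin":0}]' && python3 -m creep '[{"hand":0,"tx":0.0069,"ty":0.012,"tz":0,"spin":0},{"hand":0,"tx":0.0024,"ty":0.0137,"tz":0,"spin":0},{"hand":0,"tx":-0.0024,"ty":0.0137,"tz":0,"spin":0},{"hand":0,"tx":-0.0069,"ty":0.012,"tz":0,"spin":0},{"hand":0,"tx":-0.0106,"ty":0.0089,"tz":0,"spin":0}]' && python3 -m creep '[{"hand":0,"tx":-0.0066,"ty":0.0027,"tz":0,"spin":0},{"hand":0,"tx":-0.0065,"ty":0.0021,"tz":0,"spin":0},{"hand":0,"tx":0,"ty":0,"tz":0,"spin":0}]'; python3 ang.py;  python3 -m creep '[{"hand":0,"tx":-0.007,"ty":0.0007,"tz":0,"spin":0},{"hand":0,"tx":0,"ty":0,"tz":0,"spin":0}]'; python3 ang.py; python3 -m creep '[{"hand":0,"tx":-0.006,"ty":0,"tz":0,"spin":0},{"hand":0,"tx":0,"ty":0,"tz":0,"spin":0}]'; python3 ang.py
```

```text
time: 56.1
tool_pos: [623.8, -277.5, 149.4]
tcp_rot: [-3.141, -0.004, 0.001]
contact_force: [2.4, 2.4, 7.0]
grip_width: 16.0
finger_force: 30.0
time: 56.72
tool_pos: [610.9, -339.1, 149.2]
tcp_rot: [-3.141, -0.0, -0.0]
contact_force: [-3.9, 9.3, 11.8]
grip_width: 16.3
finger_force: 30.0
time: 57.1
tool_pos: [597.8, -343.0, 149.3]
tcp_rot: [-3.14, -0.0, -0.0]
contact_force: [-2.4, 5.5, 9.9]
grip_width: 16.2
finger_force: 30.0
-79.58083958399031 39.19896793892535
time: 57.35
tool_pos: [591.2, -343.2, 149.3]
tcp_rot: [-3.14, -0.001, 0.0]
contact_force: [-0.4, 7.2, 9.5]
grip_width: 16.3
finger_force: 30.0
-89.27032324625097 38.80134810239798
time: 57.6
tool_pos: [586.7, -342.8, 149.3]
tcp_rot: [-3.139, -0.004, 0.0]
contact_force: [3.8, 9.0, 8.5]
grip_width: 16.3
finger_force: 30.0
-95.98153973717803 38.567334881978184
```

```bash
python3 -m creep '[{"hand":0,"tx":-0.004,"ty":-0.0005,"tz":0,"spin":0},{"hand":0,"tx":0,"ty":0,"tz":0,"spin":0}]'; python3 -m creep '[{"hand":0,"tx":-0.003,"ty":-0.0005,"tz":0,"spin":0},{"hand":0,"tx":0,"ty":0,"tz":0,"spin":0}]'; python3 -m creep '[{"hand":0,"tx":-0.003,"ty":-0.0005,"tz":0,"spin":0},{"hand":0,"tx":0,"ty":0,"tz":0,"spin":0}]'; python3 ang.py
```

```text
time: 57.85
tool_pos: [585.7, -342.6, 149.4]
tcp_rot: [3.142, -0.011, 0.001]
contact_force: [16.7, 6.2, 3.3]
grip_width: 16.4
finger_force: 30.0
time: 58.1
tool_pos: [585.0, -342.5, 149.6]
tcp_rot: [3.14, -0.016, 0.001]
contact_force: [26.4, 4.8, -1.6]
grip_width: 16.3
finger_force: 30.0
time: 58.35
tool_pos: [584.3, -342.3, 149.7]
tcp_rot: [3.138, -0.021, 0.001]
contact_force: [35.8, 3.1, -5.1]
grip_width: 16.3
finger_force: 30.0
-99.52958324035687 38.467638880933464
```

```bash
python3 -m creep '[{"hand":0,"tx":0.006,"ty":0.001,"tz":0,"spin":0},{"hand":0,"tx":0,"ty":0,"tz":0,"spin":0}]'; python3 ang.py; python3 -m creep '[{"hand":0.5,"tx":0,"ty":0,"tz":0,"spin":0},{"hand":0.5,"tx":0,"ty":0,"tz":0,"spin":0},{"hand":0.5,"tx":0,"ty":0,"tz":0,"spin":0},{"hand":0.5,"tx":0,"ty":0,"tz":-0.05,"spin":0},{"hand":0.5,"tx":0,"ty":0,"tz":-0.05,"spin":0}]' ; python3 -m creep '[{"hand":0.5,"tx":-0.05,"ty":-0.02,"tz":-0.05,"spin":0},{"hand":0.5,"tx":-0.05,"ty":-0.02,"tz":0,"spin":0},{"hand":0.5,"tx":0,"ty":0,"tz":0,"spin":0},{"hand":0.5,"tx":0,"ty":0,"tz":0,"spin":0}]'; python3 k.py
python3 - <<'E'
from h import *
w=dict(np.load('wk.npz'));s=cap('scene');h=cv2.cvtColor(s['color'],cv2.COLOR_RGB2HSV)
# any white (cassette) left in dock / in front of hood in wrist view
for n,P in dict(dockA=(490,25,22),dockB=(492,-37,22),dockC=(494,-98,22),fA=(486,25,60),fB=(488,-37,60),fC=(490,-98,60)).items():
  u,v=proj(s,P);print(n,s['color'][int(v),int(u)])
# bystanders: scene centroid compare with s4
s0=dict(np.load('s4.npz'));d=np.abs(s['color'].astype(int)-s0['color']).max(2)>60
for n,(x0,x1,y0,y1) in dict(marker=(298,330,255,300),brown=(147,168,235,272),white=(155,182,208,255),timer=(172,200,200,240)).items(): print(n,d[y0:y1,x0:x1].sum())
E
```

```text
time: 58.6
tool_pos: [585.8, -342.6, 149.4]
tcp_rot: [3.141, -0.01, 0.001]
contact_force: [16.7, 6.5, 3.5]
grip_width: 16.3
finger_force: 30.0
-97.23561545810378 38.547664997342366
time: 59.22
tool_pos: [580.3, -344.5, 248.0]
tcp_rot: [-3.141, 0.002, -0.001]
contact_force: [0.9, 0.1, 0.4]
grip_width: 45.7
finger_force: 0.0
time: 59.72
tool_pos: [488.7, -307.8, 290.6]
tcp_rot: [3.141, -0.001, -0.001]
contact_force: [0.4, 0.8, -0.4]
grip_width: 45.6
finger_force: 0.0
[ 489.1817773  -308.00610796  290.35412765] [ 3.14074111e+00 -8.74664807e-04 -6.71229165e-04]
axis px [247.97149401  66.65678681]
[285  61  24  24 423] [296.36643026  72.95271868] [ -7.5273104  -36.15875441 167.        ] -101.75953602012011 36.93393997520831
dockA [131 138 144]
dockB [135 143 148]
dockC [139 150 157]
fA [243 240 246]
fB [147 151 158]
fC [159 164 156]
marker 0
brown 0
white 0
timer 0
```

```bash
python3 -c "
from plant import close_job
print(close_job())"
```

```text
the job is handed in; nothing more can be done
None
```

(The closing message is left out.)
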